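Hang the barrow's spare wheel on its safety hook

ROBOT

A 7-joint arm with a two-finger parallel gripper is mounted at the origin on a cart in front of the work surface, level with it; the furniture and walls round the work are solid. World frame = base frame: x ahead of the robot, y to its left, z up, the work surface at z = 0. Lengths are in m, angles in rad, forces in N, time in s.
With the tool pointing down it reaches from about 0.4 to 0.85 m from the base axis. Payload 4.4 kg.
Tool frame: the origin (TCP) lies midway between the tips of the shut fingers; the grasp point (between the pads) lies 19 mm behind it; z points along the fingers, y is the direction in which the jaws open and shut (so a half turn about z gives the same grasp; the last joint's range is limited). The gripper opens to 94 mm and grips with 3 to 60 N. Pads are 16 mm wide; open, the fingers measure 119 mm over their backs; the gripper's body (75 mm by 177 mm) begins 78 mm behind the grasp point.
Start: joints at [-1.195, 0.628, 0.038, 1.517, -0.027, 0.996, -0.02], TCP at [0.278, 0.588, 0.205] pointing down, gripper open.
Joint ranges: [-3.06, 3.06], [-0.37, 2.12], [-1.25, 1.32], [0.18, 2.47], [-1.1, 4.24], [0.23, 1.98], [-2.94, 2.94]. Speed limits (rad/s): [2.57, 2.57, 3.14, 3.14, 3.14, 3.14, 3.14].

INTERFACE

Orientations are given as a unit quaternion [w, x, y, z].
In Python, from cell import read_state, grab_frame, camera_model, close_job gives the robot as it stands.
- The arm moves only by the tool step_arm, never from a script. Its argument "series" is a list of rows, each an object of numbers: "jaw": the finger opening in cm, from 0 to 9.4; "x", "y", "z": the shift along the tool's x, y, z in cm; "twist": the turn about the tool's z in rad. A call has 1 to 5 rows; each row shifts and turns the commanded pose from where the row before left it, along the tool's axes as they then stand; what a row does not reach is not made up. A row lasts 1/12 s, in which the tool goes at most 41.7 mm and 7.16 degrees, less where a joint would pass 70% of its speed; a pose out of reach is approached as far as the arm can. A call with a gripper value outside its range is refused whole. The fingers move at their own pace and stop on an object; "force" is the grip in N (left out, the last holds). Time passes only in rows, so rows that do not move let the fingers close. It gives the time, the measured TCP pose, the force and the opening at its end, in the units of the state.
- read_state(): the state, without advancing time (a new reading comes with each control period).
- grab_frame(name): name is "side" or "top"; returns the picture (384x512x3 uint8, red, green, blue); there is no depth.
- camera_model(name): a dict with "fx", "fy", "cx", "cy" (pixels), "k1" (the pictures are not rectified: a ray, as slopes to the right and down, at radius r is drawn at 1 + k1 r^2 times it, then the intrinsics apply), "R" (3x3) and "t" (3): a world point X has camera coordinates R X + t. Camera axes: x right, y down, z forward; pixel columns grow to the right and rows downward; lengths in m; the calibration is good to about 2 mm. A picture is of the moment at which its call begins. camera_model takes no time and is no camera call.
- close_job(): hands the job in, once; it reports no verdict.
The state is a dict: "time": time; "q": joint angles; "qd": joint speeds; "effort": joint torques, N m; "tcp_pos": TCP position; "eef_rot": TCP orientation; "ft_force": force on the tool from outside, world axes, zero at the start; "wrist_torque": the same for the moment, N m; "finger_gap": finger opening in m.
Only numpy, scipy, OpenCV 4.12 (cv2) and the standard library are available. Lean on these libraries where they do the work, as an engineer would, in place of code of your own. Each camera call takes 0.05 s, during which the arm holds its last target.

TASK

Lift the sweet barrow's spare wheel out of its wooden rack by its rim and hang it on the forked hook of the stand, gently pressing the rim down past both spring keepers until they snap shut above it. Then tug the wheel lightly upward until the rim pulls on both closed keepers to check that they hold, and let go so that it hangs at rest on the fork. Never force the wheel hard against the hook, and leave the sweets around it where they are.

Things in the scene. Friction and masses are not known exactly. Their poses are not given: they have to be found in the camera images.
- wheel_hub (a point): Hub centre of the spare wheel (black rim, aluminium hub, three 7 mm spokes, 0.2 to 0.33 kg). Outside diameter 191 mm, inside diameter of the rim 169 mm, rim width 11 mm with flat sides. x is the axle; z points along one spoke, up at the start (the others point down to the sides, 120 degrees from it). Hub 30 mm in diameter, 30 mm long
- wheel_top (a point): Middle of the rim section at the top of the wheel, 90 mm from the hub centre along the wheel's z. The place to pinch the rim from above, across its 11 mm width (along the wheel's x). Axes as wheel_hub
- wheel: The whole spare wheel; origin and axes are those of wheel_hub. At the start it stands upright and loose in the slot of the rack
- wheel_rack: Fixed low wooden rack, base 100 x 150 mm; its cheeks, 58 mm high, form a slot 13 mm wide along the rack's y that holds the wheel upright. Origin on the table under its middle; the wheel's axle is along the rack's x, its hub about 108 mm above the table
- hook_stand: Fixed stand with steel base 150 x 110 mm. Origin on the table straight under the hook's seat; x points from the open front of the hook toward the post, z up. The post (18 mm square, 250 mm high) stands 74 mm behind the seat; a forked J-hook reaches forward from a clamp on it: two like prongs of 8 mm rod at y = +34 and -34 mm, the space between them free for fingers
- hook_seat (a point): NOMINAL place of the top of the seated rim (where wheel_top comes), 242 mm above the table, midway between the prongs, axes of hook_stand. The clamp really sits anywhere from 7 mm lower to 7 mm higher; this is not measured, so find the height by feel. It does not slip. Each prong is a U seen from the side, inner walls 10 mm in front of and 9 mm behind the seat
- hook_mouth (a point): NOMINAL top of the prongs' upturned front tips, 275 mm above the table and 17 mm in front of the seat (7 mm higher or lower with the clamp), midway between them. To enter: upright wheel, axle along the stand's x, from the front with the rim (its inside edge is 13 mm lower at the prongs than wheel_top) above the tips; go back until the rim is over the seat, then down
- keeper_left (a joint): Spring keeper on the prong at y = +34 mm: a 5 mm bar across the mouth of the U, hinged on the rear leg, 31 mm above the seated rim's middle. 0 = shut (cannot open upward), grows to at most 1.45 rad as the rim presses it down; snaps shut above the rim when that is within about 3 mm of its seat. Both together take roughly 8 to 15 N; the wheel's weight does not open them
- keeper_right (a joint): The same for the prong at y = -34 mm. Once shut over the rim, the keepers leave it about 20 mm of free play upward; there the stop is hard (about 15 to 20 N per mm), as is the seat
- tin: Bystander: round mint tin, 67 mm across, 23 mm high; origin under its middle
- lolly: Bystander: lollipop lying flat, 135 x 45 x 13 mm; origin under its middle
- tub: Bystander: round sweet tub with lid, 69 mm across, 97 mm high; origin under its middle
- carton: Bystander: cube-like sweet carton, 62 x 62 x 50 mm; origin under its middle

How it is judged:
On the way, in this order (a step that is already met when the one before it is completed fails the run):
1. the wheel is lifted clear of the rack, held by the fingers (height (world z) of wheel_hub above 0.17 m and contact force between wheel and the fingers above 1 N and contact force between wheel and wheel_rack below 0.05 N), for 0.2 s.
2. the rim presses both keepers open (more than 0.5 rad) while the fingers hold the wheel (value of joint each of keeper_left, keeper_right above 0.5 rad and contact force between wheel and the fingers above 1 N), for 0.05 s.
3. both keepers have snapped shut above the rim (value of joint each of keeper_left, keeper_right below 0.12 rad and x of wheel_hub in the frame of hook_stand between -0.015 and 0.015 m and y of wheel_hub in the frame of hook_stand between -0.012 and 0.012 m and z of wheel_hub in the frame of hook_stand between 0.138 and 0.181 m), for 0.2 s.
4. the held wheel is tugged up against both shut keepers (more than 0.8 N on each) (all of step 3 and contact force between wheel and keeper_left above 0.8 N and contact force between wheel and keeper_right above 0.8 N and contact force between wheel and the fingers above 1 N), for 0.05 s.
At the end, for the whole second after the job is handed in: the wheel hangs at rest on both prongs of the fork: hub within 15 mm of the seat fore and aft and 12 mm sideways, 138 to 176 mm above the table, its axle within 0.2 rad of level, its weight on the hook, both keepers shut (less than 0.12 rad) above the rim (value of joint each of keeper_left, keeper_right below 0.12 rad and x of wheel_hub in the frame of hook_stand between -0.015 and 0.015 m and y of wheel_hub in the frame of hook_stand between -0.012 and 0.012 m and z of wheel_hub in the frame of hook_stand between 0.138 and 0.176 m and angle between wheel_hub's own x axis and vertical between 1.37 and 1.77 rad and contact force between wheel and hook_stand above 0.8 N and linear speed of wheel below 0.03 m/s and angular speed of wheel below 0.3 rad/s); the robot touches nothing.
It fails at once if the wheel is forced against the hook stand with more than 25 N (contact force between wheel and hook_stand above 25 N).
It fails at once if the robot strikes the stand with more than 15 N (contact force between any of the fingers, the arm and hook_stand above 15 N).
It fails at once if a bystander (tin, lolly, tub or carton) is moved more than 20 mm (distance of any of tin, lolly, tub, carton from where it was at the start of the episode above 0.02 m).
It also fails if it takes over 72 s, if anything falls off the work surface, if the arm or the gripper's body presses on something with over 40 N, if the wrist force passes 120 N, or if a joint passes its speed limit or range.

## Working session

There is one attempt and no reset: what is moved stays moved. The work goes in short steps, Python scripts to look and compute and a tool call to move; the robot and the scene stay as the last step left them, time stands still between calls to the robot, and variables do not carry over. Pictures are saved under pics/ and viewed, and the job is handed in when it is done.

Besides the shell and the picture viewer there is one more tool, called after "Request:" by a JSON object that holds its "method" and its "body". step_arm: Moves the arm, as the interface text tells. Its arguments: {"type":"object","properties":{"series":{"type":"array"},"force":{"type":"number"}},"required":["series"]}

```bash
ls; mkdir -p pics; python3 - <<'E'
from cell import *
import cv2,json
s=read_state(); print(s)
for n in("side","top"):
    f=grab_frame(n); cv2.imwrite(f"pics/{n}0.png",f[:,:,::-1]); print(n,camera_model(n))
E
```

```text
pics
{'time': 0.0, 'q': array([-1.19482142,  0.62928366,  0.03841464,  1.51833482, -0.02702768,
        0.99628039, -0.01999125]), 'qd': array([-0.00073307,  0.00103405,  0.00143147, -0.00021936, -0.0013083 ,
       -0.00096988, -0.00118384]), 'effort': array([-4.33991536e-04, -5.49709868e+01,  1.14374008e+00, -1.86629891e+01,
       -5.21232001e-02,  2.35943397e-02,  1.48718045e-04]), 'tcp_pos': array([0.27758032, 0.58704051, 0.20460469]), 'eef_rot': array([-2.05681669e-04,  2.19087447e-01,  9.75704817e-01, -8.70969696e-04]), 'ft_force': array([0.03807189, 0.12853956, 0.31873255]), 'wrist_torque': array([ 0.01553329,  0.0580311 , -0.01025708]), 'finger_gap': 0.09447760758083618}
side {'fx': 447.43814174680637, 'fy': 447.43814174680637, 'cx': 260.23538864995277, 'cy': 194.8767529741293, 'k1': -0.02703587610161971, 'R': array([[-0.99970082, -0.02424191,  0.00325668],
       [-0.01376951,  0.44772514, -0.89406521],
       [ 0.02021575, -0.89384256, -0.44792499]]), 't': array([0.52143447, 0.16369698, 1.77567102])}
top {'fx': 494.3065425262474, 'fy': 494.3065425262474, 'cx': 261.04547976129635, 'cy': 198.00190844417773, 'k1': 0.04737649492186192, 'R': array([[ 0.02778177, -0.9996051 , -0.00422161],
       [-0.98755305, -0.02679226, -0.15498755],
       [ 0.15481324,  0.00847489, -0.9879074 ]]), 't': array([-0.03202771,  0.53631106,  1.76256596])}
```

View pics/side0.png

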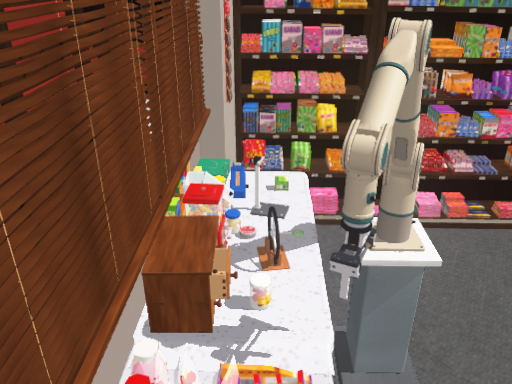

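View pics/top0.png

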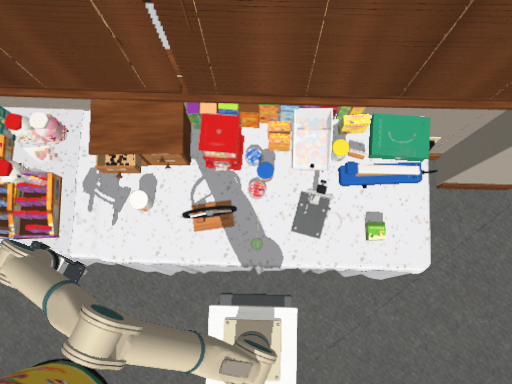

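The top view shows the wheel in its rack near (210,213) and the stand base near (310,213). In the side view the wheel is near (274,238) and the post near (258,185). I'll enlarge both regions.

```bash
python3 - <<'E'
import cv2
a=cv2.imread("pics/side0.png")[140:320,200:320]; cv2.imwrite("pics/side0z.png",cv2.resize(a,None,fx=3.3,fy=3.3,interpolation=cv2.INTER_CUBIC)) 
a=cv2.imread("pics/top0.png")[150:280,170:350]; cv2.imwrite("pics/top0z.png",cv2.resize(a,None,fx=4.4,fy=4.4,interpolation=cv2.INTER_CUBIC)) 
E
```

```text
(no output)
```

View pics/side0z.png

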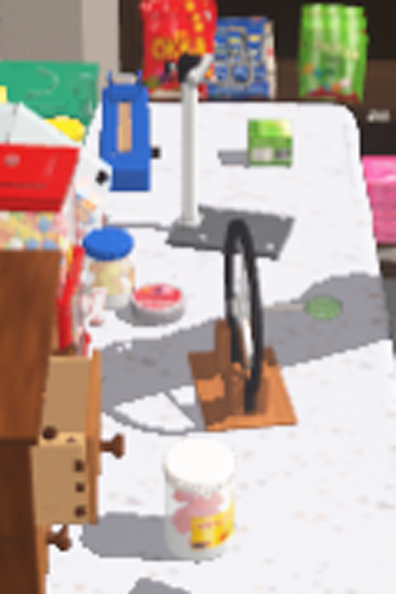

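View pics/top0z.png

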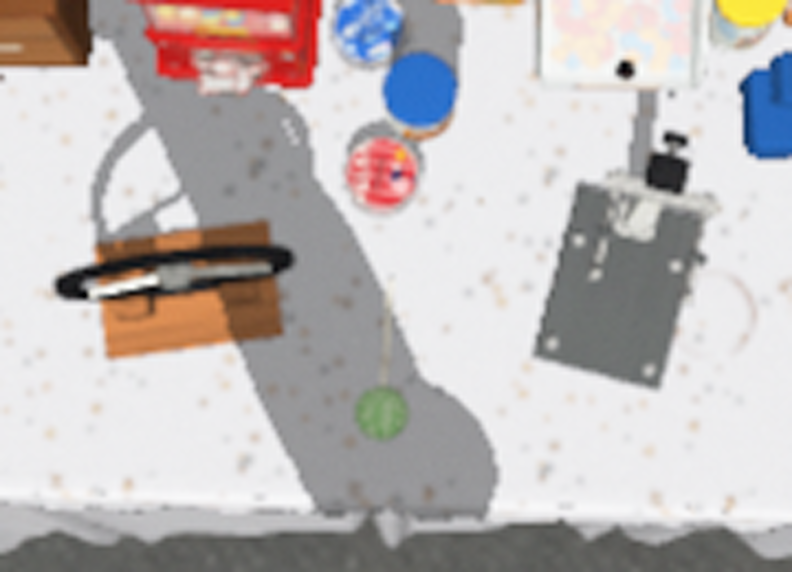

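```bash
cat > h.py <<'E'
import numpy as np, cv2
from cell import *
from scipy.optimize import least_squares
def proj(n,X):
    m=camera_model(n); X=np.atleast_2d(X)@np.array(m["R"]).T+np.array(m["t"])
    s=X[:,:2]/X[:,2:]; s=s*(1+m["k1"]*(s**2).sum(1,keepdims=True))
    return np.c_[m["fx"]*s[:,0]+m["cx"],m["fy"]*s[:,1]+m["cy"]]
def ray(n,p):
    m=camera_model(n); d=np.array([(p[0]-m["cx"])/m["fx"],(p[1]-m["cy"])/m["fy"]]); s=d.copy()
    for _ in range(20): s=d/(1+m["k1"]*(s@s))
    R=np.array(m["R"]); C=-R.T@np.array(m["t"]); v=R.T@np.r_[s,1]; return C,v/np.linalg.norm(v)
def onz(n,p,z):
    C,v=ray(n,p); return C+v*(z-C[2])/v[2]
def tri(pt,ps):
    C1,v1=ray("top",pt);C2,v2=ray("side",ps)
    A=np.c_[v1,-v2]; t=np.linalg.lstsq(A,C2-C1,rcond=None)[0]
    a=C1+v1*t[0];b=C2+v2*t[1]; return (a+b)/2,np.linalg.norm(a-b)
E
python3 - <<'E'
from h import *
t=cv2.imread("pics/top0.png").astype(int); 
# stand base mask: neutral grey dark w/ slightly greenish ; print some samples
for p in [(300,215),(312,222),(318,200),(250,230),(240,220)]: print(p,t[p[1],p[0]])
s=cv2.imread("pics/side0.png").astype(int)
for p in [(262,210),(280,210),(257,190),(265,217),(274,230),(274,250)]: print(p,s[p[1],p[0]])
print(ray("top",(256,192))[0],ray("side",(256,192))[0])
E
```

```text
(300, 215) [112 113 110]
(312, 222) [114 114 111]
(318, 200) [202 206 205]
(250, 230) [153 152 152]
(240, 220) [152 149 150]
(262, 210) [119 117 115]
(280, 210) [122 120 119]
(257, 190) [185 186 190]
(265, 217) [243 239 242]
(274, 230) [169 169 172]
(274, 250) [ 78  94 129]
[ 0.25765687 -0.03258364  1.82423829] [0.48763597 1.52651965 0.94002505]
```

```bash
python3 - <<'E'
from h import *
t=cv2.imread("pics/top0.png").astype(int); g=t.mean(2); sat=t.max(2)-t.min(2)
m=((g>85)&(g<135)&(sat<14)).astype(np.uint8); m[:, :288]=0; m[:,335:]=0; m[:185]=0; m[242:]=0
m=cv2.morphologyEx(m,cv2.MORPH_OPEN,np.ones((2,2)))
n,l,st,c=cv2.connectedComponentsWithStats(m); i=1+st[1:,4].argmax(); print(st[i])
r=cv2.minAreaRect(cv2.findContours((l==i).astype(np.uint8),0,1)[0][0]); print(r)
for z in (0.0,0.01):
    # map contour to world plane, minAreaRect there
    cnt=cv2.findContours((l==i).astype(np.uint8),0,1)[0][0][:,0,:]
    W=np.array([onz("top",p,z)[:2] for p in cnt])*1000
    print(z,cv2.minAreaRect(W.astype(np.float32)))
v=cv2.resize(t[180:245,280:345].astype(np.uint8),None,fx=9,fy=9,interpolation=cv2.INTER_NEAREST)
cv2.imwrite("pics/topbase.png",v)
v=cv2.resize(cv2.imread("pics/side0.png")[150:225,235:300],None,fx=8,fy=8,interpolation=cv2.INTER_NEAREST)
cv2.imwrite("pics/sidestand.png",v)
E
```

```text
[ 293  193   37   45 1004]
((311.5933837890625, 215.52491760253906), (30.275360107421875, 40.38861846923828), 14.931416511535645)
0.0 ((483.3233947753906, -206.50282287597656), (112.17039489746094, 151.50453186035156), 76.16990661621094)
0.01 ((482.0863037109375, -205.54945373535156), (111.5555419921875, 150.67396545410156), 76.169921875)
```

View pics/topbase.png

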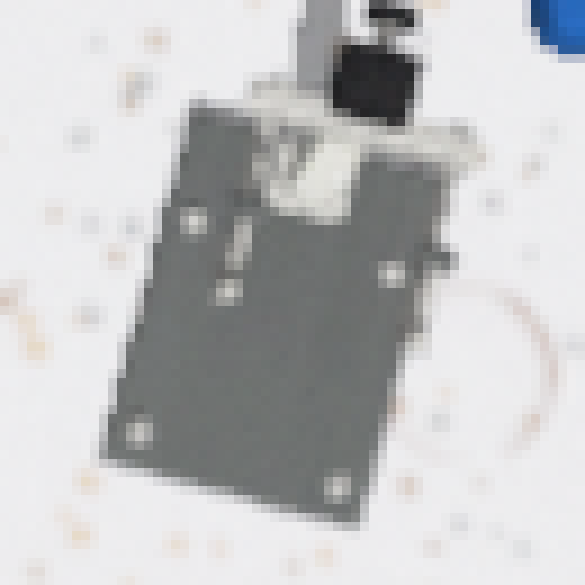

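View pics/sidestand.png

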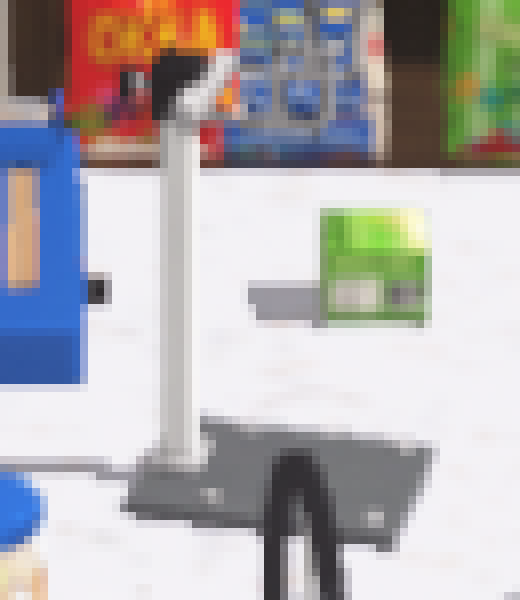

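```bash
python3 - <<'E'
from h import *
y=np.radians(-13.83); ex=np.array([np.cos(y),np.sin(y)]); ey=np.array([-ex[1],ex[0]])
# pixel center convention: zoom/9 - 0.5
z2p=lambda u,v:(280+u/9-.5,180+v/9-.5)
pb=onz("top",z2p(310,213),0.01)[:2]; print("post base->seat",pb+ex*9e-3-ex*.074)
pb,e=tri(z2p(310,213),(235+185/8-.5,150+463/8-.5)); print("post bottom tri",pb,e)
L=onz("top",z2p(228,290),.275)[:2];R=onz("top",z2p(415,340),.275)[:2]
print(L,R,np.linalg.norm(L-R),np.degrees(np.arctan2(*(L-R)[::-1]))-90,"seat",(L+R)/2+ex*.017)
# symmetric: base centre, seat relative
b=np.array([.4822,-.2056]); 
for s in (pb[:2]+ex*9e-3-ex*.074,(L+R)/2+ex*.017): print("rel to base",(s-b)@ex,(s-b)@ey)
E
```

```text
post base->seat [ 0.46479916 -0.19796194]
post bottom tri [ 0.53356642 -0.21434156  0.00486702] 0.009681121894764923
[ 0.46036528 -0.15866925] [ 0.44453544 -0.22422767] 0.06744249271255288 -13.574886929967462 seat [ 0.46895752 -0.19551217]
rel to base -0.013033131938140131 0.003790596145399283
rel to base -0.01526998660474825 0.006629863552922041
```

```bash
python3 - <<'E'
from h import *
t=cv2.imread("pics/top0.png").astype(float).mean(2); s=cv2.imread("pics/side0.png").astype(float).mean(2)
def edge(img,a,b,half=4,n=30,trim=.12):
    # subpixel edges: max gradient along normals of line a-b
    a=np.array(a,float);b=np.array(b,float);d=(b-a)/np.linalg.norm(b-a);nn=np.array([-d[1],d[0]]);out=[]
    for f in np.linspace(trim,1-trim,n):
        p=a+(b-a)*f; k=np.arange(-half,half+.01,.25); q=p+k[:,None]*nn
        v=cv2.remap(img.astype(np.float32),q[:,0].astype(np.float32)[None],q[:,1].astype(np.float32)[None],cv2.INTER_LINEAR)[0]
        g=np.abs(np.gradient(cv2.GaussianBlur(v[None],(0,0),2)[0])); i=g.argmax(); w=g[max(0,i-4):i+5]; out.append(p+nn*((k[max(0,i-4):i+5]*w).sum()/w.sum()))
    return np.array(out)
def line(P): # robust
    vx,vy,x,y=cv2.fitLine(P.astype(np.float32),cv2.DIST_HUBER,0,.01,.01).ravel(); return np.array([x,y]),np.array([vx,vy])
z2p=lambda u,v:np.array((280+u/9-.5,180+v/9-.5))
zt=.008
def wl(a,b,**k):
    P=edge(t,z2p(*a),z2p(*b),**k); W=np.array([onz("top",p,zt)[:2] for p in P]); p,d=line(W); r=(W-p)@np.array([-d[1],d[0]]); 
    print(p,np.degrees(np.arctan2(d[1],d[0])),np.std(r)*1e3); return p,d
Lf=wl((100,460),(190,100)); Fr=wl((100,460),(360,525)); Rt=wl((360,525),(400,370),trim=.05)
ex=Lf[1]*np.sign(Lf[1][0]); fy=Fr[1]*np.sign(Fr[1][1]); 
y=(np.arctan2(ex[1],ex[0])+np.arctan2(-fy[0],fy[1]))/2; print("yaw",np.degrees(y))
ex=np.array([np.cos(y),np.sin(y)]); ey=np.array([-ex[1],ex[0]])
print("left/right/front",Lf[0]@ey,Rt[0]@ey,Fr[0]@ex, "width",(Lf[0]-Rt[0])@ey)
for q in ([.46495,-.198],[.46895,-.1955]): q=np.array(q);print(q@ex,q@ey, q@ex-Fr[0]@ex)
print("mid ey",(Lf[0]+Rt[0])@ey/2)
E
```

```text
[ 0.50837463 -0.14897607] -13.887996 0.5540945797478682
[ 0.4112329  -0.18214215] 76.2012 0.3320900987106533
[ 0.42761755 -0.24215224] -14.151204 0.38610818468926333
yaw -13.843396
left/right/front -0.02301056 -0.13280293 0.4428689 width 0.10979238
0.49882000874280924 -0.08100066701099277 0.05595112036466593
0.5021056497648358 -0.0776162078730762 0.05923676138669254
mid ey -0.077906735
```

```bash
python3 - <<'E'
from h import *
s=cv2.imread("pics/side0.png").astype(float)
y=np.radians(-13.84); ex=np.array([np.cos(y),np.sin(y)]); ey=np.array([-ex[1],ex[0]])
for r in (165,168,172,176,180,185,190,195,200): print(r,s[r,251:265].mean(1).astype(int))
# predicted projections
for xs in (.499,.501,.503):
    P=[np.r_[(xs+.074+a)*ex+(-.0778+b)*ey,z] for z in(.05,.2) for a in(-.009,.009) for b in (-.009,.009)]
    p=proj("side",P); print(xs,[ (round(p[i:i+4,0].min(),2),round(p[i:i+4,0].max(),2),round(p[i:i+4,1].mean())) for i in(0,4)])
t=cv2.imread("pics/top0.png").astype(float)
for xs in (.499,.501,.503): 
    P=[np.r_[(xs+.074-.009)*ex+(-.0778+b)*ey,.008] for b in (-.009,.009)]+[np.r_[(xs-.017)*ex+(-.0778+b)*ey,.275] for b in (-.034,.034)]
    print(((proj("top",P)+.5-[280,180])*9).round(0).tolist())
E
```

```text
165 [ 90  89  90  92 130 154 140 143 146 109 115 119 117 120]
168 [169 161 158 155 155 188 187 212 235 151 120 109  97  99]
172 [240 239 239 233 199 188 188 213 244 241 240 240 240 242]
176 [243 243 243 236 200 186 187 212 244 243 243 243 243 243]
180 [243 243 243 237 200 185 185 212 244 243 243 243 243 243]
185 [243 243 243 238 201 187 187 212 244 243 243 243 243 242]
190 [240 241 241 235 200 187 187 213 245 243 243 242 243 243]
195 [243 243 243 237 201 189 188 213 245 242 241 241 243 243]
200 [243 243 243 236 199 187 187 211 244 242 243 243 242 242]
0.499 [(np.float64(255.21), np.float64(260.28), 199), (np.float64(255.15), np.float64(260.4), 167)]
0.501 [(np.float64(254.77), np.float64(259.84), 199), (np.float64(254.69), np.float64(259.94), 167)]
0.503 [(np.float64(254.33), np.float64(259.4), 199), (np.float64(254.23), np.float64(259.49), 167)]
[[323.0, 217.0], [281.0, 205.0], [414.0, 349.0], [225.0, 298.0]]
[[325.0, 212.0], [282.0, 201.0], [415.0, 344.0], [227.0, 293.0]]
[[326.0, 207.0], [283.0, 196.0], [417.0, 338.0], [228.0, 287.0]]
```

```bash
python3 - <<'E'
import cv2
t=cv2.imread("pics/top0.png"); v=cv2.resize(t[195:235,178:243],None,fx=12,fy=12,interpolation=cv2.INTER_NEAREST); cv2.imwrite("pics/topwheel.png",v)
s=cv2.imread("pics/side0.png"); v=cv2.resize(s[200:275,250:300],None,fx=8,fy=8,interpolation=cv2.INTER_NEAREST); cv2.imwrite("pics/sidewheel.png",v)
E
```

```text
(no output)
```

View pics/topwheel.png

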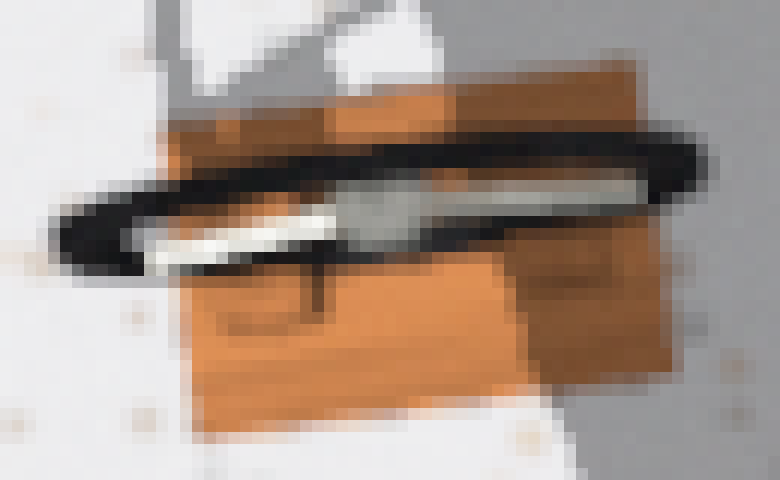

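View pics/sidewheel.png

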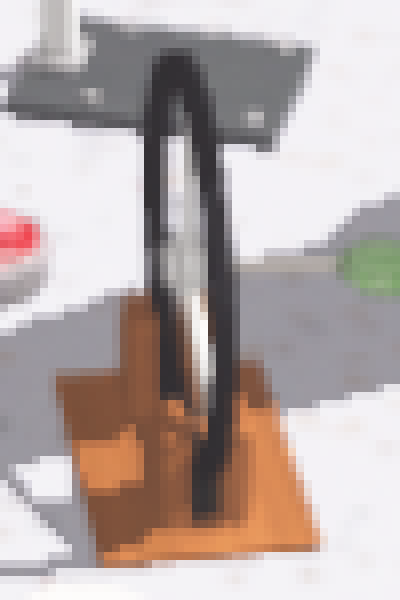

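```bash
python3 - <<'E'
from h import *
q=lambda u,v:np.array((178+u/12-.5,195+v/12-.5))
for z in (0.0,.01,.015):
    c=np.array([onz("top",q(*p),z)[:2] for p in((160,130),(200,440),(676,372),(635,60))])
    e=c[1]-c[2];f=c[0]-c[1]
    print(z,c.mean(0),np.linalg.norm(e),np.linalg.norm(c[0]-c[3]),np.linalg.norm(f),np.linalg.norm(c[3]-c[2]),"y dirs",np.degrees(np.arctan2(-e[0],e[1])),np.degrees(np.arctan2(-(c[0]-c[3])[0],(c[0]-c[3])[1])),"x",np.degrees(np.arctan2(f[1],f[0])))
L=onz("top",q(50,235),.108);R=onz("top",q(712,163),.108);d=L-R; print("wheel",L,R,(L+R)/2,np.linalg.norm(d),np.degrees(np.arctan2(-d[0],d[1])))
# mask ellipse
t=cv2.imread("pics/top0.png").astype(int); m=(t.max(2)<70).astype(np.uint8); m[:195]=0;m[235:]=0;m[:,:178]=0;m[:,240:]=0
ys,xs=np.nonzero(m); print(xs.min(),xs.max(),ys.min(),ys.max())
s=cv2.imread("pics/side0.png").astype(int); m=(s.max(2)<75).astype(np.uint8); m[:200]=0;m[275:]=0;m[:,:265]=0;m[:,282:]=0
for r in range(205,268,3): print(r,np.nonzero(m[r])[0].tolist())
E
```

```text
0.0 [0.47354077 0.16215346] 0.1478237852853436 0.1488328434799173 0.09748211352614672 0.09836676592928349 y dirs 9.707591713422618 10.049022383823285 x 10.131268935137516
0.01 [0.47235735 0.16108596] 0.14701345372831573 0.14801698052821996 0.09694774192496271 0.09782754489363334 y dirs 9.707591713422635 10.049022383823253 x 10.131268935137493
0.015 [0.47176565 0.16055221] 0.1466082879498018 0.14760904905237143 0.09668055612437071 0.09755793437580831 y dirs 9.707591713422614 10.049022383823228 x 10.131268935137546
wheel [0.46221818 0.25785978 0.108     ] [0.48856581 0.06594451 0.108     ] [0.47539199 0.16190214 0.108     ] 0.19371542563626792 7.81714322496682
183 235 206 217
205 []
208 [269, 270, 271, 272, 273]
211 [269, 270, 271, 272, 273, 274, 275]
214 [268, 269, 270, 274, 275]
217 [268, 269, 274, 275, 276]
220 [268, 269, 275, 276]
223 [268, 269, 275, 276]
226 [269, 276, 277]
229 [269, 276, 277]
232 [276, 277]
235 [269, 276, 277, 278]
238 [269, 270, 276, 277, 278]
241 [270, 271, 277, 278]
244 [270, 271, 277, 278]
247 [270, 271, 272, 277, 278]
250 [277, 278]
253 [276, 277, 278]
256 [274, 275, 276, 277]
259 [274, 275, 276]
262 [274, 275, 276]
265 []
```

```bash
python3 - <<'E'
from h import *
C,v=ray("side",(271.2,206.2)); k=(.162-C[1])/v[1]; print(C+k*v)
c=np.array([.4735,.162]); 
for yaw in (8,10):
    a=np.radians(yaw); ey=np.array([-np.sin(a),np.cos(a)])
    th=np.radians(np.arange(0,360,45)); P=[np.r_[c+.0955*np.sin(t)*ey,.108+.0955*np.cos(t)] for t in th]
    print(yaw,proj("side",P).round(1).tolist()); print(((proj("top",P)+.5-[178,195])*12).round(0).tolist())
E
```

```text
[0.48047963 0.162      0.21308135]
8 [[273.2, 208.7], [275.9, 225.5], [276.7, 247.0], [275.1, 258.9], [272.3, 254.7], [269.9, 238.3], [269.2, 219.1], [270.4, 206.7]]
[[344.0, 161.0], [115.0, 201.0], [54.0, 242.0], [183.0, 259.0], [414.0, 245.0], [627.0, 209.0], [707.0, 169.0], [595.0, 148.0]]
10 [[273.2, 208.7], [276.6, 225.5], [277.7, 246.9], [275.8, 258.8], [272.3, 254.7], [269.3, 238.4], [268.3, 219.1], [269.8, 206.7]]
[[344.0, 161.0], [116.0, 210.0], [55.0, 253.0], [183.0, 266.0], [414.0, 245.0], [626.0, 201.0], [705.0, 158.0], [594.0, 140.0]]
```

Request:
{"method": "step_arm", "body": {"series": [{"z": -2.0, "x": -1.5, "y": -1.2, "jaw": 9.4}, {"z": -2.0, "x": -2.5, "y": -2.1}, {"z": -1.0, "x": -2.6, "y": -2.2}, {"x": -2.6, "y": -2.2}, {"x": -2.6, "y": -2.2}], "force": 40}}

```text
invalid input
```

Request:
{"method": "step_arm", "body": {"series": [{"x": -2.6, "y": -2.2, "twist": 0.1}, {"x": -2.4, "y": -2.4, "twist": 0.1}, {"x": -2.2, "y": -2.6, "twist": 0.1}, {"x": -2, "y": -2.8, "twist": 0.1}, {"x": -1.8, "y": -3, "twist": 0.1}]}}

```text
invalid input
```

```bash
cat >> h.py <<'E'
from scipy.spatial.transform import Rotation as Ro
def go(xyz,yaw):
    "yaw deg of tool y"
    s=read_state(); w,x,y,z=s["eef_rot"]; R=Ro.from_quat([x,y,z,w]).as_matrix(); d=np.array(xyz)-s["tcp_pos"]
    a=np.degrees(np.arctan2(R[1,1],R[0,1])); tw=-((yaw-a+90)%180-90)
    print("t %.2f tcp %s yaw %.2f tilt z %s | tool shift cm %s twist %.3f | ft %s gap %.4f q7 %.2f"%(s["time"],s["tcp_pos"].round(4),a,R[:2,2].round(4),(R.T@d*100).round(2),np.radians(tw),s["ft_force"].round(2),s["finger_gap"],s["q"][6]))
E
python3 -c "
from h import *
go([.4745,.162,.25],8.8)"
```

```text
t 0.10 tcp [0.2776 0.5871 0.2046] yaw 64.69 tilt z [-0.0007 -0.0016] | tool shift cm [-35.97 -30.01  -4.48] twist 0.975 | ft [ 0.3   0.12 -0.36] gap 0.0940 q7 -0.02
```

Request:
{"method": "step_arm", "body": {"series": [{"jaw": 9.4, "x": -1.5, "y": -1.2, "z": -2.0, "twist": 0}], "force": 40}}

```text
time: 0.18
tcp_pos: [0.2819, 0.5708, 0.2212]
eef_rot: [-0.002, 0.217, 0.976, -0.003]
ft_force: [-0.2, 0.7, 0.5]
finger_gap: 0.0937
```

All keys are needed in every row.

Request:
{"method": "step_arm", "body": {"series": [{"jaw": 9.4, "x": -2.5, "y": -2.1, "z": -2.0, "twist": 0}, {"jaw": 9.4, "x": -2.6, "y": -2.2, "z": -0.5, "twist": 0}, {"jaw": 9.4, "x": -2.6, "y": -2.2, "z": 0, "twist": 0}, {"jaw": 9.4, "x": -2.6, "y": -2.2, "z": 0, "twist": 0.1}, {"jaw": 9.4, "x": -2.5, "y": -2.3, "z": 0, "twist": 0.1}]}}

```text
time: 0.6
tcp_pos: [0.3529, 0.4133, 0.2504]
eef_rot: [0.0, 0.318, 0.948, 0.0]
ft_force: [1.5, -0.8, -0.3]
finger_gap: 0.0942
```

Request:
{"method": "step_arm", "body": {"series": [{"jaw": 9.4, "x": -2.4, "y": -2.5, "z": 0, "twist": 0.1}, {"jaw": 9.4, "x": -2.2, "y": -2.6, "z": 0, "twist": 0.1}, {"jaw": 9.4, "x": -2, "y": -2.8, "z": 0, "twist": 0.1}, {"jaw": 9.4, "x": -1.8, "y": -3, "z": 0, "twist": 0.1}, {"jaw": 9.4, "x": -1.6, "y": -3.1, "z": 0, "twist": 0.1}]}}

```text
time: 1.02
tcp_pos: [0.3149, 0.2491, 0.2502]
eef_rot: [0.0, 0.544, 0.839, -0.0]
ft_force: [-0.5, 0.2, 0.1]
finger_gap: 0.0945
```

```bash
python3 -c "
from h import *
go([.4745,.162,.25],8.8)"
```

```text
t 1.02 tcp [0.3149 0.2491 0.2502] yaw 24.15 tilt z [ 0.0001 -0.0005] | tool shift cm [-14.47  11.     0.02] twist 0.268 | ft [-0.5   0.16  0.14] gap 0.0945 q7 -0.23
```

Request:
{"method": "step_arm", "body": {"series": [{"jaw": 9.4, "x": 0, "y": 0, "z": 0, "twist": 0.1}, {"jaw": 9.4, "x": 0, "y": 0, "z": 0, "twist": 0.1}, {"jaw": 9.4, "x": 0, "y": 0, "z": 0, "twist": 0.068}]}}

```text
time: 1.27
tcp_pos: [0.3144, 0.2508, 0.2506]
eef_rot: [-0.0, 0.65, 0.76, 0.0]
ft_force: [0.6, -0.3, -0.1]
finger_gap: 0.0938
```

```bash
python3 -c "
from h import *
go([.4745,.162,.25],8.8)"
```

```text
t 1.27 tcp [0.3144 0.2508 0.2506] yaw 8.91 tilt z [-0.0002  0.0004] | tool shift cm [-11.25  14.44   0.05] twist 0.002 | ft [ 0.62 -0.28 -0.15] gap 0.0938 q7 -0.48
```

Request:
{"method": "step_arm", "body": {"series": [{"jaw": 9.4, "x": -2.3, "y": 2.9, "z": 0, "twist": 0}, {"jaw": 9.4, "x": -2.3, "y": 2.9, "z": 0, "twist": 0}, {"jaw": 9.4, "x": -2.3, "y": 2.9, "z": 0, "twist": 0}, {"jaw": 9.4, "x": -2.3, "y": 2.9, "z": 0, "twist": 0}, {"jaw": 9.4, "x": -2.05, "y": 2.84, "z": 0, "twist": 0}]}}

```text
time: 1.68
tcp_pos: [0.4766, 0.162, 0.2503]
eef_rot: [-0.0, 0.648, 0.762, -0.0]
ft_force: [-0.3, 0.6, -0.8]
finger_gap: 0.0941
```

Request:
{"method": "step_arm", "body": {"series": [{"jaw": 9.4, "x": 0, "y": 0, "z": 0, "twist": 0}]}}

```text
time: 1.77
tcp_pos: [0.4814, 0.1588, 0.2505]
eef_rot: [0.003, 0.651, 0.759, 0.001]
ft_force: [0.4, 0.2, -0.4]
finger_gap: 0.0943
```

```bash
python3 -c "
from h import *
go([.4745,.162,.179],8.8)
for n in('top','side'):
    f=grab_frame(n)[:,:,::-1]
    c=f[170:250,160:260] if n=='top' else f[150:270,230:330]
    cv2.imwrite('pics/%s1.png'%n,cv2.resize(c,None,fx=5,fy=5,interpolation=cv2.INTER_CUBIC))
"
```

```text
t 1.77 tcp [0.4814 0.1588 0.2505] yaw 8.77 tilt z [ 0.0053 -0.0028] | tool shift cm [ 0.45 -0.66  7.15] twist -0.000 | ft [ 0.45  0.17 -0.4 ] gap 0.0943 q7 -0.05
```

View pics/side1.png

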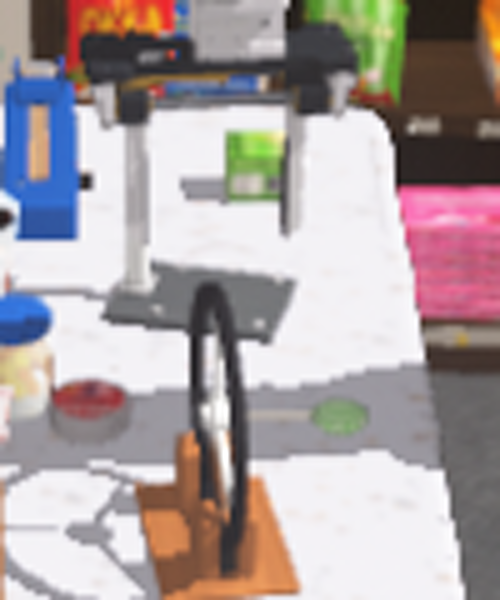

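View pics/top1.png

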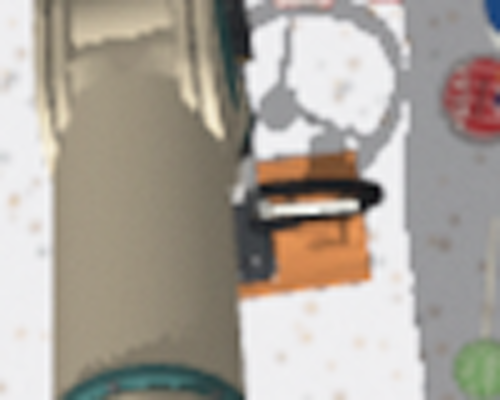

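```bash
python3 -c "
from h import *
go([.4745,.162,.179],8.8)"
```

```text
t 1.87 tcp [0.4757 0.1624 0.2499] yaw 9.06 tilt z [-0.0011 -0.0008] | tool shift cm [-0.02 -0.11  7.09] twist 0.005 | ft [-1.74 -0.02 -0.06] gap 0.0942 q7 -0.05
```

Request:
{"method": "step_arm", "body": {"series": [{"jaw": 9.4, "x": 0, "y": -0.05, "z": 1.5, "twist": 0}, {"jaw": 9.4, "x": 0, "y": 0, "z": 1.7, "twist": 0}, {"jaw": 9.4, "x": 0, "y": 0, "z": 1.7, "twist": 0}, {"jaw": 9.4, "x": 0, "y": 0, "z": 1.4, "twist": 0}, {"jaw": 9.4, "x": 0, "y": 0, "z": 0.8, "twist": 0}]}}

```text
time: 2.28
tcp_pos: [0.4722, 0.1645, 0.178]
eef_rot: [-0.001, 0.647, 0.762, -0.001]
ft_force: [0.4, -0.1, -0.7]
finger_gap: 0.0942
```

Request:
{"method": "step_arm", "body": {"series": [{"jaw": 3, "x": 0, "y": 0, "z": 0, "twist": 0}, {"jaw": 3, "x": 0, "y": 0, "z": 0, "twist": 0}, {"jaw": 3, "x": 0, "y": 0, "z": 0, "twist": 0}]}}

```text
time: 2.53
tcp_pos: [0.475, 0.164, 0.1802]
eef_rot: [0.0, 0.648, 0.762, 0.001]
ft_force: [-0.0, -0.9, 0.3]
finger_gap: 0.0774
```

```bash
python3 -c "
from h import *
go([.4745,.162,.179],8.8)
f=grab_frame('side')[:,:,::-1]
c=f[170:270,230:330] 
cv2.imwrite('pics/side2.png',cv2.resize(c,None,fx=6,fy=6,interpolation=cv2.INTER_CUBIC))
"
```

```text
t 2.53 tcp [0.475  0.164  0.1802] yaw 9.26 tilt z [0.001  0.0007] | tool shift cm [-0.19 -0.08  0.12] twist 0.008 | ft [-0.04 -0.93  0.31] gap 0.0774 q7 -0.00
```

View pics/side2.png

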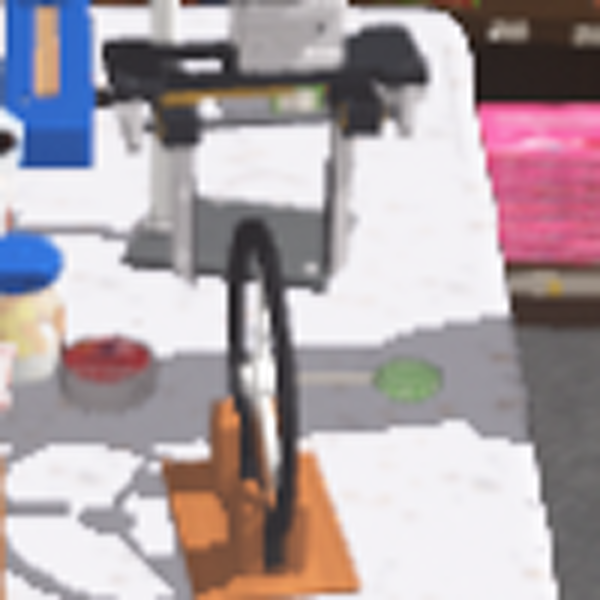

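Request:
{"method": "step_arm", "body": {"series": [{"jaw": 3.5, "x": -0.1, "y": 0.55, "z": 0, "twist": 0}, {"jaw": 3.5, "x": 0, "y": 0, "z": 0.1, "twist": 0}, {"jaw": 3.5, "x": 0, "y": 0, "z": 0, "twist": 0}, {"jaw": 3.5, "x": 0, "y": 0, "z": 0, "twist": 0}, {"jaw": 3.5, "x": 0, "y": 0, "z": 0, "twist": 0}]}}

```text
time: 3.0
tcp_pos: [0.4804, 0.1633, 0.1785]
eef_rot: [-0.0, 0.648, 0.762, -0.0]
ft_force: [0.7, 0.6, -0.4]
finger_gap: 0.0398
```

Request:
{"method": "step_arm", "body": {"series": [{"jaw": 3.5, "x": 0, "y": 0, "z": 0, "twist": 0}, {"jaw": 3.5, "x": 0, "y": 0, "z": 0, "twist": 0}, {"jaw": 3.5, "x": 0, "y": 0, "z": 0, "twist": 0}, {"jaw": 3.5, "x": 0, "y": 0, "z": 0, "twist": 0}, {"jaw": 3.5, "x": 0, "y": 0, "z": 0, "twist": 0}]}}

```text
time: 3.42
tcp_pos: [0.4804, 0.1633, 0.1784]
eef_rot: [-0.0, 0.648, 0.762, -0.0]
ft_force: [-0.5, 0.9, 0.5]
finger_gap: 0.0353
```

```bash
python3 -c "
from h import *
go([.4795,.162,.179],8.8)
f=grab_frame('side')[:,:,::-1]
c=f[170:270,230:330] 
cv2.imwrite('pics/side3.png',cv2.resize(c,None,fx=6,fy=6,interpolation=cv2.INTER_CUBIC))
"
```

```text
t 3.42 tcp [0.4804 0.1633 0.1784] yaw 9.22 tilt z [-0.0001  0.    ] | tool shift cm [-0.11 -0.11 -0.06] twist 0.007 | ft [-0.53  0.85  0.49] gap 0.0353 q7 0.00
```

View pics/side3.png

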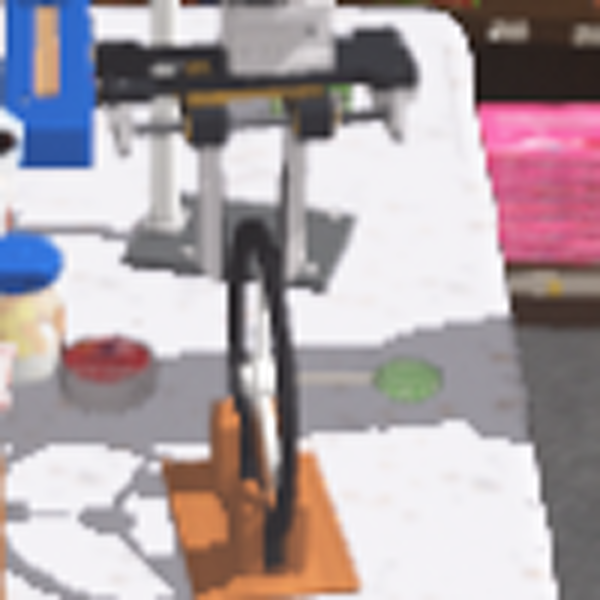

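Request:
{"method": "step_arm", "body": {"series": [{"jaw": 0.5, "x": 0, "y": 0, "z": 0, "twist": 0}, {"jaw": 0.5, "x": 0, "y": 0, "z": 0, "twist": 0}, {"jaw": 0.5, "x": 0, "y": 0, "z": 0, "twist": 0}, {"jaw": 0.5, "x": 0, "y": 0, "z": 0, "twist": 0}, {"jaw": 0.5, "x": 0, "y": 0, "z": 0, "twist": 0}], "force": 30}}

```text
time: 3.88
tcp_pos: [0.4801, 0.1633, 0.1784]
eef_rot: [-0.0, 0.648, 0.762, -0.0]
ft_force: [-0.7, -0.4, 0.8]
finger_gap: 0.0108
```

Request:
{"method": "step_arm", "body": {"series": [{"jaw": 0.5, "x": 0, "y": 0, "z": 0, "twist": 0}, {"jaw": 0.5, "x": 0, "y": 0, "z": 0, "twist": 0}, {"jaw": 0.5, "x": 0, "y": 0, "z": 0, "twist": 0}], "force": 50}}

```text
time: 4.13
tcp_pos: [0.4802, 0.1633, 0.1784]
eef_rot: [-0.0, 0.648, 0.762, -0.0]
ft_force: [-0.7, 0.0, 1.0]
finger_gap: 0.0102
```

Request:
{"method": "step_arm", "body": {"series": [{"jaw": 0.5, "x": 0, "y": 0, "z": -0.3, "twist": 0}, {"jaw": 0.5, "x": 0, "y": 0, "z": -0.6, "twist": 0}, {"jaw": 0.5, "x": 0, "y": 0, "z": -1.0, "twist": 0}, {"jaw": 0.5, "x": 0, "y": 0, "z": -1.3, "twist": 0}, {"jaw": 0.5, "x": 0, "y": 0, "z": -1.5, "twist": 0}]}}

```text
time: 4.55
tcp_pos: [0.4803, 0.1632, 0.2263]
eef_rot: [-0.0, 0.648, 0.762, -0.0]
ft_force: [0.5, -0.4, -2.8]
finger_gap: 0.0105
```

Request:
{"method": "step_arm", "body": {"series": [{"jaw": 0.5, "x": 0, "y": 0, "z": -1.8, "twist": 0}, {"jaw": 0.5, "x": 0, "y": 0, "z": -1.8, "twist": 0}, {"jaw": 0.5, "x": 0, "y": 0, "z": -1.6, "twist": 0}, {"jaw": 0.5, "x": 0, "y": 0, "z": -1.4, "twist": 0}, {"jaw": 0.5, "x": 0, "y": 0, "z": -0.7, "twist": 0}]}}

```text
time: 4.97
tcp_pos: [0.4817, 0.1635, 0.3011]
eef_rot: [0.001, 0.648, 0.762, 0.002]
ft_force: [0.3, 0.7, -2.7]
finger_gap: 0.0106
```

Request:
{"method": "step_arm", "body": {"series": [{"jaw": 0.5, "x": 0, "y": 0, "z": 0, "twist": 0}, {"jaw": 0.5, "x": 0, "y": 0, "z": 0, "twist": 0}, {"jaw": 0.5, "x": 0, "y": 0, "z": 0, "twist": 0}, {"jaw": 0.5, "x": 0, "y": 0, "z": 0, "twist": 0}]}}

```text
time: 5.3
tcp_pos: [0.4798, 0.1631, 0.2976]
eef_rot: [-0.0, 0.648, 0.762, -0.001]
ft_force: [0.0, 0.3, -2.6]
finger_gap: 0.0101
```

```bash
python3 -c "
from h import *
y=np.radians(-13.84); ex=np.array([np.cos(y),np.sin(y)]); ey=np.array([-ex[1],ex[0]])
go(np.r_[(.501-.08)*ex-.0778*ey,.30],-13.84)
for n in('top','side'):
    f=grab_frame(n)[:,:,::-1]; cv2.imwrite('pics/%s4raw.png'%n,f)
    c=f[150:270,160:320] if n=='top' else f[150:250,230:330]
    cv2.imwrite('pics/%s4.png'%n,cv2.resize(c,None,fx=5,fy=5,interpolation=cv2.INTER_CUBIC))
"
```

```text
t 5.30 tcp [0.4798 0.1631 0.2976] yaw 9.22 tilt z [-0.0017 -0.0008] | tool shift cm [-32.06 -14.29  -0.2 ] twist 0.402 | ft [ 0.01  0.33 -2.58] gap 0.0101 q7 -0.07
```

View pics/side4.png

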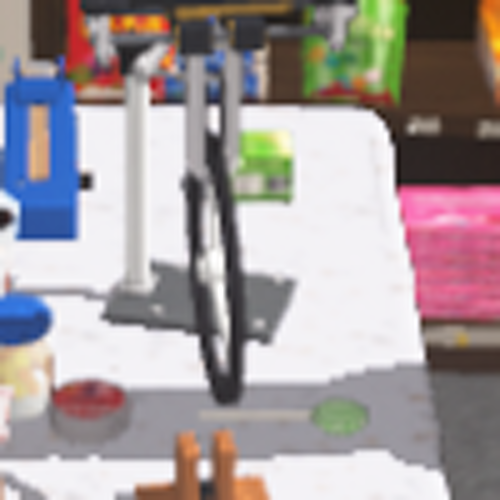

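View pics/top4.png

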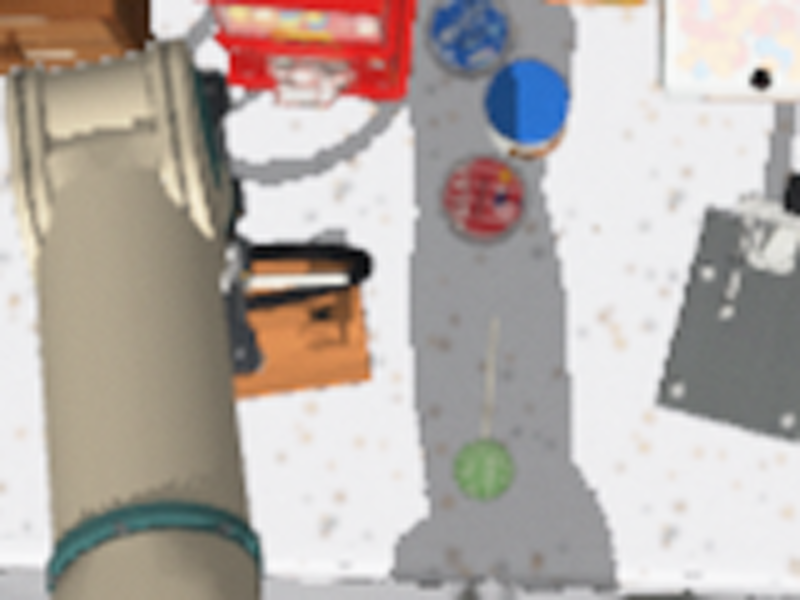

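```bash
python3 -c "
from h import *
s=cv2.imread('pics/side4raw.png').astype(int); m=(s.max(2)<75)
for r in range(184,234,3): print(r,(np.nonzero(m[r,262:285])[0]+262).tolist())
a=np.radians(9.22); ey=np.array([-np.sin(a),np.cos(a)]); ex=np.array([np.cos(a),np.sin(a)])
for lean in (0,3,6):
  l=np.radians(lean)
  for rad in(.09,):
    th=np.radians(np.arange(0,360,30)); P=[np.r_[np.array([.4798,.1631])+rad*np.sin(t)*ey-ex*np.sin(l)*(.09-rad*np.cos(t)),.3172-np.cos(l)*(.09-rad*np.cos(t))] for t in th]
    print(lean,proj('side',P).round(1).tolist())
t=cv2.imread('pics/top4raw.png').astype(int); m=(t.max(2)<60)
for c in range(210,238,3): print(c,(np.nonzero(m[190:220,c])[0]+190).tolist())
print(proj('top',P).round(1).tolist())
"
```

```text
184 [272, 273, 274]
187 [268, 269, 273, 274, 275]
190 [268, 269, 274, 275]
193 [268, 269, 274, 275]
196 [268, 269, 275, 276]
199 [268, 269, 275, 276]
202 [268, 275, 276]
205 [268, 276, 277]
208 [269, 270, 276, 277]
211 [269, 270, 271, 276, 277, 278]
214 [269, 270, 271, 276, 277, 278]
217 [270, 271, 276, 277, 278]
220 [271, 276, 277]
223 [271, 272, 276, 277]
226 [272, 273, 274, 275, 276, 277]
229 [273, 274, 275, 276, 277]
232 []
0 [[271.8, 178.9], [274.0, 187.9], [275.5, 201.5], [275.8, 215.4], [275.0, 225.5], [273.2, 228.9], [271.1, 225.3], [269.2, 216.2], [267.9, 203.8], [267.5, 191.3], [268.2, 181.4], [269.7, 176.7]]
3 [[271.8, 178.9], [274.2, 187.9], [276.2, 201.4], [277.3, 215.3], [277.1, 225.3], [275.7, 228.7], [273.7, 225.1], [271.6, 215.9], [269.8, 203.7], [268.8, 191.2], [268.8, 181.3], [269.9, 176.7]]
6 [[271.8, 178.9], [274.4, 187.9], [276.9, 201.3], [278.7, 215.1], [279.2, 225.0], [278.3, 228.3], [276.4, 224.7], [274.0, 215.6], [271.7, 203.4], [270.1, 191.0], [269.5, 181.2], [270.1, 176.7]]
210 [199, 200, 201, 210, 211]
213 [199, 200, 201, 209, 210]
216 [199, 200, 201, 209, 210]
219 [199, 200, 201, 208, 209]
222 [199, 200, 201, 208]
225 [199, 200, 201]
228 [199, 200, 201, 207]
231 [200, 201, 202, 203, 204, 205, 206]
234 []
237 []
[[201.7, 200.9], [187.8, 203.8], [179.1, 207.7], [177.9, 211.5], [183.9, 214.1], [195.1, 215.0], [208.7, 214.0], [221.4, 211.5], [230.2, 207.9], [232.8, 204.2], [228.0, 201.2], [216.6, 200.0]]
```

Request:
{"method": "step_arm", "body": {"series": [{"jaw": 0.5, "x": -1.0, "y": -0.5, "z": 0, "twist": 0.05}, {"jaw": 0.5, "x": -2.0, "y": -0.9, "z": -0.1, "twist": 0.09}, {"jaw": 0.5, "x": -2.4, "y": -1.0, "z": -0.1, "twist": 0.09}, {"jaw": 0.5, "x": -2.6, "y": -0.6, "z": 0, "twist": 0.09}, {"jaw": 0.5, "x": -2.7, "y": -0.4, "z": 0, "twist": 0.08}]}}

```text
time: 5.82
tcp_pos: [0.4443, 0.0551, 0.3001]
eef_rot: [-0.0, 0.787, 0.616, -0.0]
ft_force: [0.1, -0.1, -2.8]
finger_gap: 0.0108
```

```bash
cat >> h.py <<'E'
_y=np.radians(-13.84); EX=np.array([np.cos(_y),np.sin(_y)]); EY=np.array([-EX[1],EX[0]])
def st(dx,z,dy=0):
    s=read_state(); p=s["tcp_pos"][:2]; print("stand-frame tcp mm: %.1f %.1f"%((p@EX-.501)*1e3,(p@EY+.0778)*1e3))
    go(np.r_[(.501+dx)*EX+(-.0778+dy)*EY,z],-13.84)
E
python3 -c "
from h import *
st(-.08,.3)"
```

```text
stand-frame tcp mm: -82.8 237.6
t 5.82 tcp [0.4443 0.0551 0.3001] yaw -13.90 tilt z [-0.0005 -0.0002] | tool shift cm [-2.376e+01  3.100e-01  2.000e-02] twist -0.001 | ft [ 0.1  -0.08 -2.8 ] gap 0.0108 q7 -0.26
```

Request:
{"method": "step_arm", "body": {"series": [{"jaw": 0.5, "x": -2.7, "y": 0, "z": 0, "twist": 0}, {"jaw": 0.5, "x": -2.7, "y": 0, "z": 0, "twist": 0}, {"jaw": 0.5, "x": -2.7, "y": 0, "z": 0, "twist": 0}, {"jaw": 0.5, "x": -2.7, "y": 0, "z": 0, "twist": 0}, {"jaw": 0.5, "x": -2.7, "y": 0, "z": 0, "twist": 0}]}}

```text
time: 6.23
tcp_pos: [0.4122, -0.0763, 0.3003]
eef_rot: [-0.0, 0.786, 0.618, -0.0]
ft_force: [0.4, 0.2, -2.6]
finger_gap: 0.0104
```

Request:
{"method": "step_arm", "body": {"series": [{"jaw": 0.5, "x": -2.7, "y": 0, "z": 0, "twist": 0}, {"jaw": 0.5, "x": -2.5, "y": 0, "z": 0, "twist": 0}, {"jaw": 0.5, "x": -2.0, "y": 0, "z": 0, "twist": 0}, {"jaw": 0.5, "x": -1.5, "y": 0, "z": 0, "twist": 0}, {"jaw": 0.5, "x": -0.8, "y": 0, "z": 0, "twist": 0}]}}

```text
time: 6.65
tcp_pos: [0.3896, -0.1696, 0.3004]
eef_rot: [0.0, 0.787, 0.617, -0.0]
ft_force: [0.5, -0.5, -3.6]
finger_gap: 0.0103
```

Request:
{"method": "step_arm", "body": {"series": [{"jaw": 0.5, "x": 0, "y": 0, "z": 0, "twist": 0}, {"jaw": 0.5, "x": 0, "y": 0, "z": 0, "twist": 0}, {"jaw": 0.5, "x": 0, "y": 0, "z": 0, "twist": 0}, {"jaw": 0.5, "x": 0, "y": 0, "z": 0, "twist": 0}]}}

```text
time: 6.98
tcp_pos: [0.3908, -0.1662, 0.3003]
eef_rot: [-0.0, 0.786, 0.619, 0.0]
ft_force: [0.0, -0.6, -3.0]
finger_gap: 0.0103
```

```bash
python3 -c "
from h import *
st(-.08,.3)
for n in('top','side'):
    f=grab_frame(n)[:,:,::-1]; cv2.imwrite('pics/%s5raw.png'%n,f)
    c=f[150:270,250:370] if n=='top' else f[130:230,220:320]
    cv2.imwrite('pics/%s5.png'%n,cv2.resize(c,None,fx=5,fy=5,interpolation=cv2.INTER_CUBIC))
"
```

```text
stand-frame tcp mm: -81.8 9.9
t 6.98 tcp [ 0.3908 -0.1662  0.3003] yaw -13.58 tilt z [-0.0003  0.0006] | tool shift cm [-0.99  0.18  0.03] twist 0.005 | ft [ 0.04 -0.62 -2.96] gap 0.0103 q7 0.29
```

View pics/side5.png

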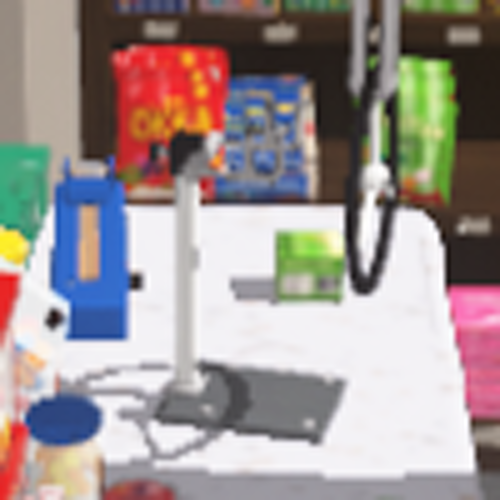

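View pics/top5.png

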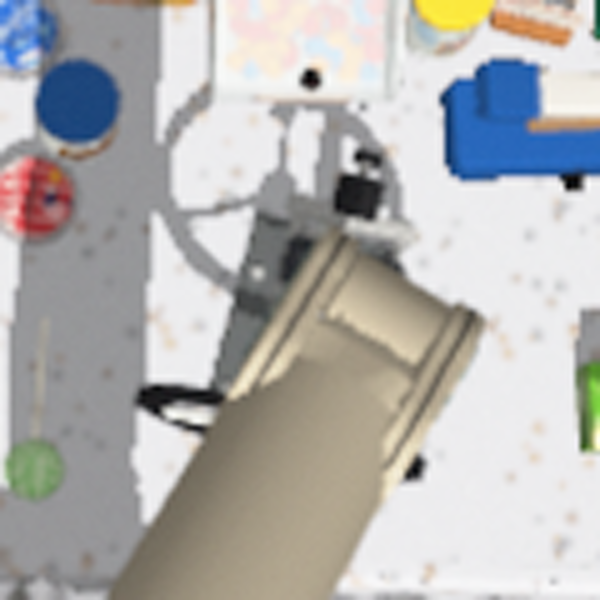

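```bash
python3 -c "
from h import *
t=cv2.imread('pics/top5raw.png').astype(int); m=(t.max(2)<65)
for r in range(222,238): print(r,(np.nonzero(m[r,270:296])[0]+270).tolist())
p=np.array([.3908,-.1662])
P=[np.r_[p+.0955*np.sin(a)*EY+b*EX,.32-.09+.0955*np.cos(a)] for a in np.radians([30,50,70,90,110,130]) for b in(-.0055,.0055)]
print(proj('top',P).round(1).tolist())
s=cv2.imread('pics/side5raw.png').astype(int); m=(s.max(2)<75)
for r in range(150,192,4): print(r,(np.nonzero(m[r,285:305])[0]+285).tolist())
a=np.radians(-13.6); ey=np.array([-np.sin(a),np.cos(a)])
P=[np.r_[p+.09*np.sin(a)*ey,.32-.09+.09*np.cos(a)] for a in np.radians(np.arange(90,300,30))]
print(proj('side',P).round(1).tolist())
"
```

```text
222 []
223 []
224 []
225 []
226 []
227 [280, 281, 282, 283, 284, 285]
228 [278, 279, 280, 281, 282, 283, 284, 285, 286, 287, 288, 289, 290, 291, 292, 293]
229 [278, 279, 280, 281, 282, 283, 284, 285, 286, 287, 288, 289, 290, 291, 292, 293, 294]
230 [278, 279, 280, 281, 282, 283, 290, 291, 292, 293]
231 [279, 280, 281]
232 [281]
233 []
234 []
235 [287, 288, 289, 290]
236 []
237 []
[[292.4, 230.4], [293.4, 226.9], [284.1, 228.8], [285.1, 225.4], [278.7, 228.3], [279.6, 224.9], [276.7, 228.7], [277.6, 225.5], [278.1, 230.1], [279.0, 226.9], [282.6, 232.2], [283.5, 229.1]]
150 [285, 286, 287, 288, 289, 290, 292, 293, 297, 298]
154 [285, 286, 287, 288, 289, 290, 291, 292, 298]
158 [285, 286, 287, 288, 289, 290, 291, 298, 299]
162 [285, 289, 290, 291, 297, 298, 299]
166 [288, 289, 290, 291, 298]
170 [285, 286, 287, 288, 289, 290, 291, 296, 297, 298, 299]
174 [289, 290, 297]
178 [289, 290, 296]
182 [290, 295]
186 [291, 292, 293, 294]
190 []
[[288.9, 173.7], [289.2, 182.9], [290.5, 186.9], [292.6, 185.0], [294.8, 178.1], [296.5, 168.0], [297.5, 157.2]]
```

Request:
{"method": "step_arm", "body": {"series": [{"jaw": 0.5, "x": -0.5, "y": 0.3, "z": 0, "twist": 0.005}, {"jaw": 0.5, "x": -0.5, "y": 0.9, "z": 0, "twist": 0}, {"jaw": 0.5, "x": 0, "y": 1.3, "z": 0, "twist": 0}, {"jaw": 0.5, "x": 0, "y": 1.3, "z": 0, "twist": 0}, {"jaw": 0.5, "x": 0, "y": 1.2, "z": 0, "twist": 0}]}}

```text
time: 7.5
tcp_pos: [0.4381, -0.1902, 0.3005]
eef_rot: [0.001, 0.788, 0.616, 0.0]
ft_force: [0.3, -0.5, -2.6]
finger_gap: 0.0104
```

Request:
{"method": "step_arm", "body": {"series": [{"jaw": 0.5, "x": 0, "y": 1.1, "z": 0, "twist": 0}, {"jaw": 0.5, "x": 0, "y": 1.0, "z": 0, "twist": 0}, {"jaw": 0.5, "x": 0, "y": 0.7, "z": 0, "twist": 0}, {"jaw": 0.5, "x": 0, "y": 0.3, "z": 0, "twist": 0}, {"jaw": 0.5, "x": 0, "y": 0, "z": 0, "twist": 0}]}}

```text
time: 7.92
tcp_pos: [0.4672, -0.1971, 0.3002]
eef_rot: [0.0, 0.788, 0.616, -0.0]
ft_force: [-0.3, 0.5, -2.6]
finger_gap: 0.0106
```

Request:
{"method": "step_arm", "body": {"series": [{"jaw": 0.5, "x": 0, "y": 0, "z": 0, "twist": 0}, {"jaw": 0.5, "x": 0, "y": 0, "z": 0, "twist": 0}, {"jaw": 0.5, "x": 0, "y": 0, "z": 0, "twist": 0}, {"jaw": 0.5, "x": 0, "y": 0, "z": 0, "twist": 0}]}}

```text
time: 8.25
tcp_pos: [0.4663, -0.1966, 0.3006]
eef_rot: [-0.0, 0.788, 0.616, 0.0]
ft_force: [-0.3, -0.4, -2.7]
finger_gap: 0.0102
```

```bash
python3 -c "
from h import *
st(0,.3)
for n in('top','side'):
    f=grab_frame(n)[:,:,::-1]; cv2.imwrite('pics/%s6raw.png'%n,f)
    c=f[150:270,250:370] if n=='top' else f[130:230,220:320]
    cv2.imwrite('pics/%s6.png'%n,cv2.resize(c,None,fx=5,fy=5,interpolation=cv2.INTER_CUBIC))
"
```

```text
stand-frame tcp mm: -1.2 -1.6
t 8.25 tcp [ 0.4663 -0.1966  0.3006] yaw -13.99 tilt z [0.0002 0.0003] | tool shift cm [0.16 0.12 0.06] twist -0.003 | ft [-0.34 -0.37 -2.72] gap 0.0102 q7 0.36
```

View pics/side6.png

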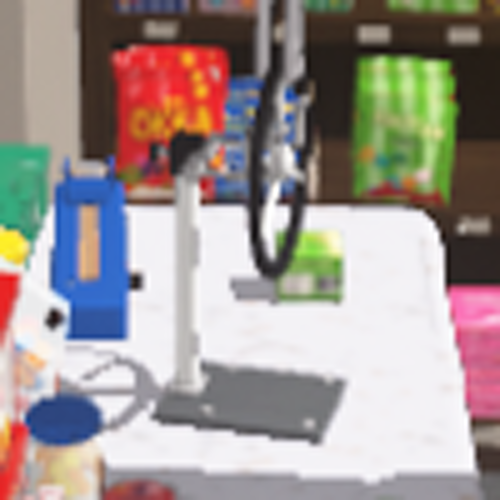

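View pics/top6.png

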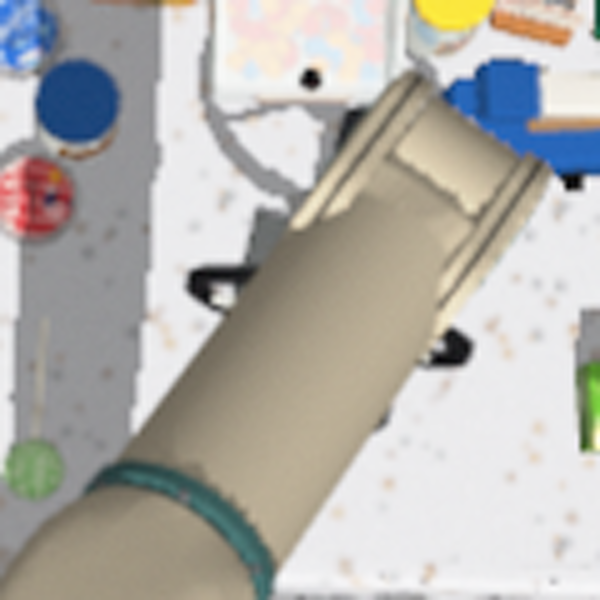

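```bash
python3 -c "
from h import *
t=cv2.imread('pics/top6raw.png').astype(int); m=(t.max(2)<65).astype(np.uint8); m[:195]=0;m[230:]=0;m[:,:285]=0;m[:,347:]=0;m[:, 302:333]=0
ys,xs=np.nonzero(m); 
i=xs<310; print(xs[i].min(),ys[i&(xs<=xs[i].min()+1)].mean(), xs[~i].max(), ys[(~i)&(xs>=xs.max()-1)].mean())
a=np.array([xs[i].min()-.5,ys[i&(xs<=xs[i].min()+1)].mean()]);b=np.array([xs.max()+.5,ys[xs>=xs.max()-1].mean()])
A=onz('top',a,.23)[:2];B=onz('top',b,.23)[:2]; d=A-B;print(np.linalg.norm(d),np.degrees(np.arctan2(-d[0],d[1])),(A+B)/2, ((A+B)/2)@EX-.501,((A+B)/2)@EY+.0778)
"
```

```text
288 206.22222222222223 343 219.28571428571428
0.18570225067319276 -11.717896383995072 [ 0.4638914  -0.19665326] -0.0035348222567330168 -0.002175827084524559
```

Request:
{"method": "step_arm", "body": {"series": [{"jaw": 0.5, "x": 0.15, "y": 0.15, "z": 0.3, "twist": 0}, {"jaw": 0.5, "x": 0, "y": 0, "z": 0.5, "twist": 0}, {"jaw": 0.5, "x": 0, "y": 0, "z": 0.5, "twist": 0}, {"jaw": 0.5, "x": 0, "y": 0, "z": 0.4, "twist": 0}, {"jaw": 0.5, "x": 0, "y": 0, "z": 0.3, "twist": 0}]}}

```text
time: 8.77
tcp_pos: [0.4681, -0.1954, 0.2796]
eef_rot: [-0.0, 0.788, 0.616, -0.0]
ft_force: [0.2, -0.2, -2.6]
finger_gap: 0.0106
```

Request:
{"method": "step_arm", "body": {"series": [{"jaw": 0.5, "x": 0, "y": 0, "z": 0.2, "twist": 0}, {"jaw": 0.5, "x": 0, "y": 0, "z": 0, "twist": 0}]}}

```text
time: 8.93
tcp_pos: [0.4682, -0.1955, 0.2779]
eef_rot: [-0.0, 0.788, 0.616, -0.0]
ft_force: [0.2, 0.5, -2.8]
finger_gap: 0.0106
```

```bash
python3 -c "
from h import *
st(0,.275)"
```

```text
stand-frame tcp mm: 0.4 -0.1
t 8.93 tcp [ 0.4682 -0.1955  0.2779] yaw -13.99 tilt z [-0.001   0.0002] | tool shift cm [ 0.01 -0.04  0.29] twist -0.003 | ft [ 0.21  0.46 -2.78] gap 0.0106 q7 0.37
```

Request:
{"method": "step_arm", "body": {"series": [{"jaw": 0.5, "x": 0, "y": 0, "z": 0.2, "twist": 0}, {"jaw": 0.5, "x": 0, "y": 0, "z": 0.1, "twist": 0}]}}

```text
time: 9.1
tcp_pos: [0.4686, -0.1957, 0.2754]
eef_rot: [0.0, 0.788, 0.616, 0.0]
ft_force: [0.0, 0.3, -3.4]
finger_gap: 0.0102
```

Request:
{"method": "step_arm", "body": {"series": [{"jaw": 0.5, "x": 0, "y": 0, "z": 0.2, "twist": 0}, {"jaw": 0.5, "x": 0, "y": 0, "z": 0.1, "twist": 0}]}}

```text
time: 9.27
tcp_pos: [0.4684, -0.1956, 0.2723]
eef_rot: [-0.0, 0.788, 0.616, -0.0]
ft_force: [0.1, -0.1, -3.1]
finger_gap: 0.0106
```

Request:
{"method": "step_arm", "body": {"series": [{"jaw": 0.5, "x": 0, "y": 0, "z": 0.2, "twist": 0}, {"jaw": 0.5, "x": 0, "y": 0, "z": 0, "twist": 0}]}}

```text
time: 9.43
tcp_pos: [0.4683, -0.1955, 0.2701]
eef_rot: [-0.0, 0.788, 0.616, -0.0]
ft_force: [0.0, 0.5, -2.9]
finger_gap: 0.0104
```

Request:
{"method": "step_arm", "body": {"series": [{"jaw": 0.5, "x": 0, "y": 0, "z": 0.1, "twist": 0}, {"jaw": 0.5, "x": 0, "y": 0, "z": 0.1, "twist": 0}]}}

```text
time: 9.6
tcp_pos: [0.4685, -0.1957, 0.2684]
eef_rot: [0.0, 0.788, 0.616, 0.0]
ft_force: [-0.1, 0.1, -3.0]
finger_gap: 0.0103
```

Request:
{"method": "step_arm", "body": {"series": [{"jaw": 0.5, "x": 0, "y": 0, "z": 0.1, "twist": 0}, {"jaw": 0.5, "x": 0, "y": 0, "z": 0.1, "twist": 0}]}}

```text
time: 9.77
tcp_pos: [0.4685, -0.1957, 0.2665]
eef_rot: [0.0, 0.788, 0.616, 0.0]
ft_force: [-2.0, 0.8, 3.7]
finger_gap: 0.0102
```

Request:
{"method": "step_arm", "body": {"series": [{"jaw": 0.5, "x": 0, "y": 0, "z": 0.1, "twist": 0}, {"jaw": 0.5, "x": 0, "y": 0, "z": 0.1, "twist": 0}]}}

```text
time: 9.93
tcp_pos: [0.4684, -0.1957, 0.265]
eef_rot: [-0.0, 0.788, 0.616, 0.0]
ft_force: [-2.8, 0.9, 5.4]
finger_gap: 0.0105
```

Request:
{"method": "step_arm", "body": {"series": [{"jaw": 0.5, "x": 0, "y": 0, "z": 0.15, "twist": 0}, {"jaw": 0.5, "x": 0, "y": 0, "z": 0.15, "twist": 0}]}}

```text
time: 10.1
tcp_pos: [0.4685, -0.1959, 0.2621]
eef_rot: [0.0, 0.788, 0.616, 0.0]
ft_force: [-0.7, -0.5, 4.9]
finger_gap: 0.0103
```

Request:
{"method": "step_arm", "body": {"series": [{"jaw": 0.5, "x": 0, "y": 0, "z": 0.15, "twist": 0}, {"jaw": 0.5, "x": 0, "y": 0, "z": 0.15, "twist": 0}]}}

```text
time: 10.27
tcp_pos: [0.469, -0.1961, 0.2593]
eef_rot: [0.001, 0.788, 0.616, 0.001]
ft_force: [-1.2, 0.6, 7.4]
finger_gap: 0.0108
```

```bash
python3 -c "
from h import *
st(0,.26)"
```

```text
stand-frame tcp mm: 1.3 -0.4
t 10.27 tcp [ 0.469  -0.1961  0.2593] yaw -14.00 tilt z [ 0.0018 -0.0005] | tool shift cm [ 0.04 -0.13 -0.07] twist -0.003 | ft [-1.21  0.63  7.4 ] gap 0.0108 q7 0.39
```

Request:
{"method": "step_arm", "body": {"series": [{"jaw": 0.5, "x": 0, "y": -0.05, "z": 0.15, "twist": 0}, {"jaw": 0.5, "x": 0, "y": -0.05, "z": 0.15, "twist": 0}], "force": 60}}

```text
time: 10.43
tcp_pos: [0.4682, -0.1959, 0.2564]
eef_rot: [0.001, 0.788, 0.616, 0.001]
ft_force: [-1.4, 0.9, 6.0]
finger_gap: 0.0101
```

Request:
{"method": "step_arm", "body": {"series": [{"jaw": 0.5, "x": 0, "y": 0, "z": 0.15, "twist": 0}, {"jaw": 0.5, "x": 0, "y": 0, "z": 0.15, "twist": 0}]}}

```text
time: 10.6
tcp_pos: [0.4676, -0.1958, 0.2531]
eef_rot: [0.0, 0.788, 0.616, 0.0]
ft_force: [-3.0, -0.2, 4.5]
finger_gap: 0.0102
```

Request:
{"method": "step_arm", "body": {"series": [{"jaw": 0.5, "x": 0, "y": 0, "z": 0.15, "twist": 0}, {"jaw": 0.5, "x": 0, "y": 0, "z": 0.15, "twist": 0}]}}

```text
time: 10.77
tcp_pos: [0.467, -0.1956, 0.2496]
eef_rot: [-0.0, 0.788, 0.616, -0.0]
ft_force: [-3.0, 0.5, 4.3]
finger_gap: 0.0103
```

```bash
python3 -c "
from h import *
st(0,.25)
f=grab_frame('side')[:,:,::-1]; cv2.imwrite('pics/side7raw.png',f)
c=f[130:230,220:320]
cv2.imwrite('pics/side7.png',cv2.resize(c,None,fx=6,fy=6,interpolation=cv2.INTER_CUBIC))
"
```

```text
stand-frame tcp mm: -0.7 -0.4
t 10.77 tcp [ 0.467  -0.1956  0.2496] yaw -14.00 tilt z [-0.0004  0.0001] | tool shift cm [ 0.04  0.07 -0.04] twist -0.003 | ft [-3.02  0.46  4.26] gap 0.0103 q7 0.40
```

View pics/side7.png

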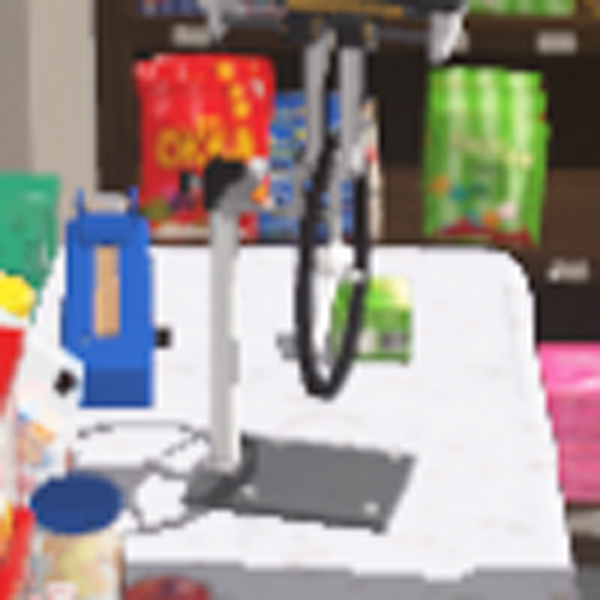

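Request:
{"method": "step_arm", "body": {"series": [{"jaw": 0.5, "x": 0, "y": 0.05, "z": 0.15, "twist": 0}, {"jaw": 0.5, "x": 0, "y": 0, "z": 0.15, "twist": 0}]}}

```text
time: 10.98
tcp_pos: [0.4676, -0.1954, 0.2462]
eef_rot: [-0.0, 0.788, 0.616, -0.0]
ft_force: [-3.6, -0.1, 2.6]
finger_gap: 0.0108
```

Request:
{"method": "step_arm", "body": {"series": [{"jaw": 0.5, "x": 0, "y": 0, "z": 0.15, "twist": 0}, {"jaw": 0.5, "x": 0, "y": 0, "z": 0.15, "twist": 0}]}}

```text
time: 11.15
tcp_pos: [0.467, -0.1949, 0.2427]
eef_rot: [-0.001, 0.788, 0.616, -0.001]
ft_force: [-4.2, 0.7, -0.4]
finger_gap: 0.0103
```

Request:
{"method": "step_arm", "body": {"series": [{"jaw": 0.5, "x": 0, "y": 0, "z": 0.15, "twist": 0}, {"jaw": 0.5, "x": 0, "y": 0, "z": 0.15, "twist": 0}]}}

```text
time: 11.32
tcp_pos: [0.4672, -0.195, 0.2398]
eef_rot: [-0.001, 0.788, 0.616, -0.0]
ft_force: [-3.8, 1.4, 0.0]
finger_gap: 0.0104
```

```bash
python3 -c "
from h import *
st(0,.24)"
```

```text
stand-frame tcp mm: -0.7 0.2
t 11.32 tcp [ 0.4672 -0.195   0.2398] yaw -13.98 tilt z [-0.0019  0.0009] | tool shift cm [-0.02  0.07 -0.02] twist -0.002 | ft [-3.84  1.39  0.02] gap 0.0104 q7 0.41
```

Request:
{"method": "step_arm", "body": {"series": [{"jaw": 0.5, "x": 0, "y": 0.05, "z": 0.1, "twist": 0}, {"jaw": 0.5, "x": 0, "y": 0, "z": 0.1, "twist": 0}]}}

```text
time: 11.48
tcp_pos: [0.4682, -0.1953, 0.2381]
eef_rot: [-0.0, 0.788, 0.616, -0.0]
ft_force: [-3.3, 1.6, 0.4]
finger_gap: 0.0104
```

Request:
{"method": "step_arm", "body": {"series": [{"jaw": 0.5, "x": 0, "y": 0, "z": 0.1, "twist": 0}, {"jaw": 0.5, "x": 0, "y": 0, "z": 0.1, "twist": 0}]}}

```text
time: 11.65
tcp_pos: [0.4685, -0.1956, 0.2364]
eef_rot: [-0.0, 0.788, 0.616, -0.0]
ft_force: [-4.7, 0.9, -0.3]
finger_gap: 0.0104
```

Request:
{"method": "step_arm", "body": {"series": [{"jaw": 0.5, "x": 0, "y": 0, "z": 0.1, "twist": 0}, {"jaw": 0.5, "x": 0, "y": 0, "z": 0.1, "twist": 0}]}}

```text
time: 11.82
tcp_pos: [0.4685, -0.1957, 0.2344]
eef_rot: [0.0, 0.788, 0.616, 0.0]
ft_force: [-4.1, 0.7, 0.2]
finger_gap: 0.0106
```

```bash
python3 -c "
from h import *
st(0,.23)"
```

```text
stand-frame tcp mm: 0.7 -0.1
t 11.82 tcp [ 0.4685 -0.1957  0.2344] yaw -13.98 tilt z [ 0. -0.] | tool shift cm [ 0.01 -0.07  0.44] twist -0.003 | ft [-4.09  0.74  0.19] gap 0.0106 q7 0.41
```

Request:
{"method": "step_arm", "body": {"series": [{"jaw": 0.5, "x": 0, "y": 0, "z": 0.1, "twist": 0}, {"jaw": 0.5, "x": 0, "y": 0, "z": 0.05, "twist": 0}]}}

```text
time: 11.98
tcp_pos: [0.4685, -0.1957, 0.2329]
eef_rot: [0.0, 0.788, 0.616, -0.0]
ft_force: [-3.4, 0.5, -0.3]
finger_gap: 0.0102
```

Request:
{"method": "step_arm", "body": {"series": [{"jaw": 0.5, "x": 0, "y": 0, "z": 0.05, "twist": 0}, {"jaw": 0.5, "x": 0, "y": 0, "z": 0.05, "twist": 0}]}}

```text
time: 12.15
tcp_pos: [0.4685, -0.1957, 0.2319]
eef_rot: [0.0, 0.788, 0.616, 0.0]
ft_force: [-4.1, 1.8, -0.3]
finger_gap: 0.0106
```

Request:
{"method": "step_arm", "body": {"series": [{"jaw": 0.5, "x": 0, "y": 0, "z": 0.05, "twist": 0}, {"jaw": 0.5, "x": 0, "y": 0, "z": 0.05, "twist": 0}]}}

```text
time: 12.32
tcp_pos: [0.4693, -0.1959, 0.2309]
eef_rot: [0.001, 0.788, 0.616, 0.0]
ft_force: [-0.2, -0.5, -3.2]
finger_gap: 0.0107
```

Request:
{"method": "step_arm", "body": {"series": [{"jaw": 0.5, "x": 0, "y": 0, "z": 0, "twist": 0}, {"jaw": 0.5, "x": 0, "y": 0, "z": 0, "twist": 0}, {"jaw": 0.5, "x": 0, "y": 0, "z": 0, "twist": 0}, {"jaw": 0.5, "x": 0, "y": 0, "z": 0, "twist": 0}]}}

```text
time: 12.65
tcp_pos: [0.4692, -0.1958, 0.2312]
eef_rot: [0.001, 0.788, 0.616, 0.0]
ft_force: [-0.2, 0.9, -3.3]
finger_gap: 0.0103
```

```bash
python3 -c "
from h import *
st(0,.23)
for n in('top','side'):
    f=grab_frame(n)[:,:,::-1]; cv2.imwrite('pics/%s8raw.png'%n,f)
    c=f[180:240,270:360] if n=='top' else f[140:210,230:310]
    cv2.imwrite('pics/%s8.png'%n,cv2.resize(c,None,fx=8,fy=8,interpolation=cv2.INTER_CUBIC))
"
```

```text
stand-frame tcp mm: 1.4 -0.0
t 12.65 tcp [ 0.4692 -0.1958  0.2312] yaw -13.97 tilt z [ 0.0013 -0.0005] | tool shift cm [ 0.   -0.14  0.12] twist -0.002 | ft [-0.2   0.85 -3.33] gap 0.0103 q7 0.42
```

View pics/side8.png

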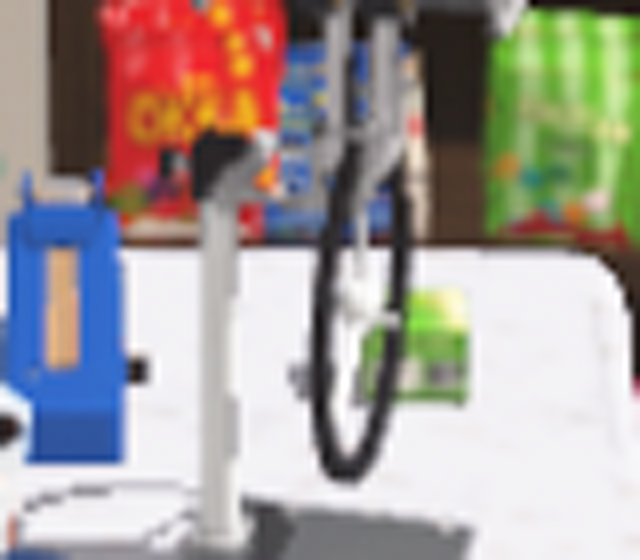

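View pics/top8.png

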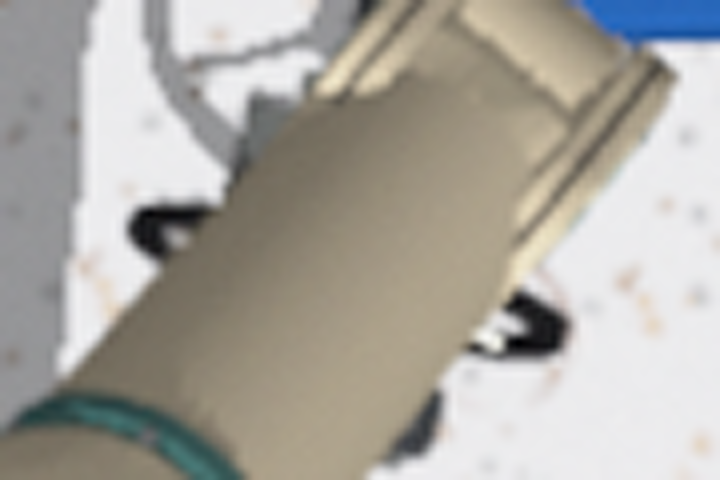

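Request:
{"method": "step_arm", "body": {"series": [{"jaw": 0.5, "x": 0, "y": -0.1, "z": -0.2, "twist": 0}, {"jaw": 0.5, "x": 0, "y": 0, "z": -0.2, "twist": 0}, {"jaw": 0.5, "x": 0, "y": 0, "z": -0.2, "twist": 0}, {"jaw": 0.5, "x": 0, "y": 0, "z": -0.2, "twist": 0}, {"jaw": 0.5, "x": 0, "y": 0, "z": 0, "twist": 0}]}}

```text
time: 13.17
tcp_pos: [0.4679, -0.1955, 0.2395]
eef_rot: [0.0, 0.788, 0.616, 0.0]
ft_force: [0.1, -0.7, -2.4]
finger_gap: 0.0105
```

Request:
{"method": "step_arm", "body": {"series": [{"jaw": 0.5, "x": 0, "y": 0, "z": -0.1, "twist": 0}, {"jaw": 0.5, "x": 0, "y": 0, "z": -0.1, "twist": 0}]}}

```text
time: 13.33
tcp_pos: [0.4675, -0.1953, 0.241]
eef_rot: [-0.0, 0.788, 0.616, -0.0]
ft_force: [-1.0, 0.2, -3.0]
finger_gap: 0.0102
```

Request:
{"method": "step_arm", "body": {"series": [{"jaw": 0.5, "x": 0, "y": 0, "z": -0.1, "twist": 0}, {"jaw": 0.5, "x": 0, "y": 0, "z": -0.1, "twist": 0}]}}

```text
time: 13.5
tcp_pos: [0.4675, -0.1954, 0.243]
eef_rot: [-0.0, 0.788, 0.616, -0.0]
ft_force: [0.1, -0.2, -3.3]
finger_gap: 0.0103
```

Request:
{"method": "step_arm", "body": {"series": [{"jaw": 0.5, "x": 0, "y": 0, "z": -0.1, "twist": 0}, {"jaw": 0.5, "x": 0, "y": 0, "z": -0.05, "twist": 0}]}}

```text
time: 13.67
tcp_pos: [0.4675, -0.1954, 0.2446]
eef_rot: [0.0, 0.788, 0.616, 0.0]
ft_force: [-0.2, -0.1, -2.8]
finger_gap: 0.0104
```

Request:
{"method": "step_arm", "body": {"series": [{"jaw": 0.5, "x": 0, "y": 0, "z": -0.05, "twist": 0}, {"jaw": 0.5, "x": 0, "y": 0, "z": -0.05, "twist": 0}]}}

```text
time: 13.83
tcp_pos: [0.4675, -0.1953, 0.2455]
eef_rot: [-0.0, 0.788, 0.616, -0.0]
ft_force: [0.0, 0.3, -2.6]
finger_gap: 0.0106
```

Request:
{"method": "step_arm", "body": {"series": [{"jaw": 0.5, "x": 0, "y": 0, "z": -0.05, "twist": 0}, {"jaw": 0.5, "x": 0, "y": 0, "z": 0, "twist": 0}]}}

```text
time: 14.0
tcp_pos: [0.4675, -0.1954, 0.246]
eef_rot: [0.0, 0.788, 0.616, 0.0]
ft_force: [0.1, -0.2, -3.1]
finger_gap: 0.0101
```

Request:
{"method": "step_arm", "body": {"series": [{"jaw": 0.5, "x": 0, "y": 0, "z": -0.05, "twist": 0}, {"jaw": 0.5, "x": 0, "y": 0, "z": -0.05, "twist": 0}]}}

```text
time: 14.17
tcp_pos: [0.4674, -0.1953, 0.2469]
eef_rot: [-0.0, 0.788, 0.616, -0.0]
ft_force: [-0.6, 1.5, -3.0]
finger_gap: 0.0106
```

Request:
{"method": "step_arm", "body": {"series": [{"jaw": 0.5, "x": 0, "y": 0, "z": -0.05, "twist": 0}, {"jaw": 0.5, "x": 0, "y": 0, "z": 0, "twist": 0}]}}

```text
time: 14.33
tcp_pos: [0.4675, -0.1954, 0.2476]
eef_rot: [0.0, 0.788, 0.616, 0.0]
ft_force: [-0.2, 0.0, -2.7]
finger_gap: 0.0105
```

Request:
{"method": "step_arm", "body": {"series": [{"jaw": 0.5, "x": 0, "y": 0, "z": -0.05, "twist": 0}, {"jaw": 0.5, "x": 0, "y": 0, "z": 0, "twist": 0}]}}

```text
time: 14.5
tcp_pos: [0.4675, -0.1954, 0.248]
eef_rot: [0.0, 0.788, 0.616, 0.0]
ft_force: [0.4, -0.5, -3.0]
finger_gap: 0.0108
```

Request:
{"method": "step_arm", "body": {"series": [{"jaw": 0.5, "x": 0, "y": 0, "z": -0.05, "twist": 0}, {"jaw": 0.5, "x": 0, "y": 0, "z": 0, "twist": 0}]}}

```text
time: 14.67
tcp_pos: [0.4675, -0.1954, 0.2485]
eef_rot: [0.0, 0.788, 0.616, 0.0]
ft_force: [0.6, -0.4, -3.5]
finger_gap: 0.0104
```

Request:
{"method": "step_arm", "body": {"series": [{"jaw": 0.5, "x": 0, "y": 0, "z": -0.05, "twist": 0}, {"jaw": 0.5, "x": 0, "y": 0, "z": 0, "twist": 0}]}}

```text
time: 14.83
tcp_pos: [0.4675, -0.1954, 0.249]
eef_rot: [0.0, 0.788, 0.616, 0.0]
ft_force: [0.1, 0.5, -2.9]
finger_gap: 0.0104
```

Request:
{"method": "step_arm", "body": {"series": [{"jaw": 0.5, "x": 0, "y": 0, "z": -0.05, "twist": 0}, {"jaw": 0.5, "x": 0, "y": 0, "z": 0, "twist": 0}]}}

```text
time: 15.0
tcp_pos: [0.4675, -0.1954, 0.2495]
eef_rot: [0.0, 0.788, 0.616, 0.0]
ft_force: [0.8, 0.9, -2.4]
finger_gap: 0.0103
```

Request:
{"method": "step_arm", "body": {"series": [{"jaw": 0.5, "x": 0, "y": 0, "z": -0.04, "twist": 0}, {"jaw": 0.5, "x": 0, "y": 0, "z": 0, "twist": 0}]}}

```text
time: 15.17
tcp_pos: [0.4675, -0.1953, 0.2498]
eef_rot: [-0.0, 0.788, 0.616, -0.0]
ft_force: [0.3, -0.3, -4.1]
finger_gap: 0.0104
```

Request:
{"method": "step_arm", "body": {"series": [{"jaw": 0.5, "x": 0, "y": 0, "z": -0.04, "twist": 0}, {"jaw": 0.5, "x": 0, "y": 0, "z": 0, "twist": 0}]}}

```text
time: 15.33
tcp_pos: [0.4674, -0.1953, 0.2499]
eef_rot: [-0.0, 0.788, 0.616, -0.0]
ft_force: [1.6, -1.0, -7.1]
finger_gap: 0.0103
```

Request:
{"method": "step_arm", "body": {"series": [{"jaw": 0.5, "x": 0, "y": 0, "z": -0.04, "twist": 0}, {"jaw": 0.5, "x": 0, "y": 0, "z": 0, "twist": 0}]}}

```text
time: 15.5
tcp_pos: [0.4674, -0.1953, 0.2501]
eef_rot: [-0.0, 0.788, 0.616, -0.0]
ft_force: [2.1, -1.6, -11.4]
finger_gap: 0.0102
```

```bash
python3 -c "
from h import *
st(0,.25); s=read_state(); w=s['wrist_torque'][:2]; print(s['wrist_torque'], 'about stand x',w@EX,'y',w@EY)"
```

```text
stand-frame tcp mm: -0.4 -0.0
t 15.50 tcp [ 0.4674 -0.1953  0.2501] yaw -13.98 tilt z [-0.0006 -0.0002] | tool shift cm [0.   0.04 0.01] twist -0.002 | ft [  2.13  -1.63 -11.38] gap 0.0102 q7 0.40
[-0.37249798 -0.49051966 -0.03440345] about stand x -0.24434555410215233 y -0.5653844095223072
```

Request:
{"method": "step_arm", "body": {"series": [{"jaw": 0.5, "x": 0, "y": 0, "z": -0.02, "twist": 0}, {"jaw": 0.5, "x": 0, "y": 0, "z": 0, "twist": 0}]}}

```text
time: 15.67
tcp_pos: [0.4674, -0.1953, 0.2502]
eef_rot: [-0.0, 0.788, 0.616, -0.0]
ft_force: [3.0, -1.7, -15.6]
finger_gap: 0.0103
```

```bash
python3 -c "
from h import *
st(0,.25); s=read_state(); w=s['wrist_torque'][:2]; print(s['wrist_torque'], 'about stand x',w@EX,'y',w@EY); f=s['ft_force'][:2]; print(f@EX,f@EY)
for n in('top','side'):
    f=grab_frame(n)[:,:,::-1]; cv2.imwrite('pics/%s9raw.png'%n,f)
s=read_state(); w=s['wrist_torque'][:2]; print(s['wrist_torque'], 'about stand x',w@EX,'y',w@EY); f=s['ft_force']; print(f, f[:2]@EX,f[:2]@EY)
"
```

```text
stand-frame tcp mm: -0.4 -0.0
t 15.67 tcp [ 0.4674 -0.1953  0.2502] yaw -13.98 tilt z [-0.0006 -0.0002] | tool shift cm [0.   0.04 0.02] twist -0.002 | ft [  2.96  -1.73 -15.62] gap 0.0103 q7 0.40
[-0.52046126 -0.65532851 -0.02700161] about stand x -0.34858893617969083 y -0.7608029495667713
3.2906402967625565 -0.968901989771035
[-0.50251684 -0.7786484  -0.06571503] about stand x -0.30166596904514803 y -0.8762500528197775
[  2.77032899  -2.54740592 -17.46406777] 3.299267942424903 -1.8107541780714302
```

Request:
{"method": "step_arm", "body": {"series": [{"jaw": 0.5, "x": 0, "y": 0, "z": 0.1, "twist": 0}, {"jaw": 0.5, "x": 0, "y": 0, "z": 0.2, "twist": 0}, {"jaw": 0.5, "x": 0, "y": 0.04, "z": 0.3, "twist": 0}, {"jaw": 0.5, "x": 0, "y": 0, "z": 0.3, "twist": 0}, {"jaw": 0.5, "x": 0, "y": 0, "z": 0.3, "twist": 0}]}}

```text
time: 16.18
tcp_pos: [0.468, -0.1955, 0.2391]
eef_rot: [0.0, 0.788, 0.616, 0.0]
ft_force: [-0.6, -0.8, -3.0]
finger_gap: 0.0105
```

Request:
{"method": "step_arm", "body": {"series": [{"jaw": 0.5, "x": 0, "y": 0, "z": 0.3, "twist": 0}, {"jaw": 0.5, "x": 0, "y": 0, "z": 0.2, "twist": 0}, {"jaw": 0.5, "x": 0, "y": 0, "z": 0.1, "twist": 0}, {"jaw": 0.5, "x": 0, "y": 0, "z": 0.1, "twist": 0}, {"jaw": 0.5, "x": 0, "y": 0, "z": 0, "twist": 0}]}}

```text
time: 16.6
tcp_pos: [0.4678, -0.1955, 0.2317]
eef_rot: [-0.0, 0.788, 0.616, -0.0]
ft_force: [-0.1, -0.4, -2.9]
finger_gap: 0.0103
```

Request:
{"method": "step_arm", "body": {"series": [{"jaw": 0.5, "x": 0, "y": 0, "z": 0, "twist": 0}, {"jaw": 0.5, "x": 0, "y": 0, "z": 0, "twist": 0}]}}

```text
time: 16.77
tcp_pos: [0.468, -0.1955, 0.2319]
eef_rot: [0.0, 0.788, 0.616, 0.0]
ft_force: [-0.1, 0.2, -2.5]
finger_gap: 0.0101
```

```bash
python3 -c "
from h import *
st(0,.228)"
```

```text
stand-frame tcp mm: 0.1 -0.1
t 16.77 tcp [ 0.468  -0.1955  0.2319] yaw -13.98 tilt z [ 0.0002 -0.    ] | tool shift cm [ 0.01 -0.01  0.39] twist -0.002 | ft [-0.1   0.22 -2.48] gap 0.0101 q7 0.42
```

Request:
{"method": "step_arm", "body": {"series": [{"jaw": 0.5, "x": 0, "y": 0, "z": 0.05, "twist": 0}, {"jaw": 0.5, "x": 0, "y": 0, "z": 0.05, "twist": 0}, {"jaw": 0.5, "x": 0, "y": 0, "z": 0, "twist": 0}]}}

```text
time: 17.02
tcp_pos: [0.468, -0.1955, 0.2309]
eef_rot: [0.0, 0.788, 0.616, 0.0]
ft_force: [0.6, -0.1, -2.6]
finger_gap: 0.0106
```

Request:
{"method": "step_arm", "body": {"series": [{"jaw": 0.5, "x": 0, "y": 0, "z": 0.05, "twist": 0}, {"jaw": 0.5, "x": 0, "y": 0, "z": 0, "twist": 0}]}}

```text
time: 17.18
tcp_pos: [0.4681, -0.1956, 0.2304]
eef_rot: [0.0, 0.788, 0.616, 0.0]
ft_force: [1.0, 0.3, -2.0]
finger_gap: 0.0103
```

Request:
{"method": "step_arm", "body": {"series": [{"jaw": 0.5, "x": 0, "y": 0, "z": 0.04, "twist": 0}, {"jaw": 0.5, "x": 0, "y": 0, "z": 0, "twist": 0}]}}

```text
time: 17.35
tcp_pos: [0.4682, -0.1957, 0.2301]
eef_rot: [0.0, 0.788, 0.616, 0.0]
ft_force: [1.7, -0.0, -0.9]
finger_gap: 0.0102
```

Request:
{"method": "step_arm", "body": {"series": [{"jaw": 0.5, "x": 0, "y": 0.07, "z": 0, "twist": 0}, {"jaw": 0.5, "x": 0, "y": 0, "z": 0, "twist": 0}]}}

```text
time: 17.52
tcp_pos: [0.4686, -0.1957, 0.2299]
eef_rot: [0.0, 0.788, 0.616, -0.0]
ft_force: [1.2, -1.2, -1.4]
finger_gap: 0.0102
```

Request:
{"method": "step_arm", "body": {"series": [{"jaw": 0.5, "x": 0, "y": 0, "z": 0.03, "twist": 0}, {"jaw": 0.5, "x": 0, "y": 0, "z": 0, "twist": 0}]}}

```text
time: 17.68
tcp_pos: [0.4687, -0.1957, 0.2297]
eef_rot: [0.0, 0.788, 0.616, 0.0]
ft_force: [0.6, -1.0, -1.6]
finger_gap: 0.0101
```

Request:
{"method": "step_arm", "body": {"series": [{"jaw": 0.5, "x": 0, "y": 0, "z": 0.03, "twist": 0}, {"jaw": 0.5, "x": 0, "y": 0, "z": 0, "twist": 0}]}}

```text
time: 17.85
tcp_pos: [0.4688, -0.1958, 0.2295]
eef_rot: [0.0, 0.788, 0.616, 0.0]
ft_force: [0.6, -0.1, -2.1]
finger_gap: 0.0102
```

Request:
{"method": "step_arm", "body": {"series": [{"jaw": 0.5, "x": 0, "y": 0, "z": 0.03, "twist": 0}, {"jaw": 0.5, "x": 0, "y": 0, "z": 0, "twist": 0}]}}

```text
time: 18.02
tcp_pos: [0.4688, -0.1958, 0.2292]
eef_rot: [0.0, 0.788, 0.616, 0.0]
ft_force: [0.2, -0.5, -1.3]
finger_gap: 0.0101
```

Request:
{"method": "step_arm", "body": {"series": [{"jaw": 0.5, "x": 0, "y": 0, "z": 0.04, "twist": 0}, {"jaw": 0.5, "x": 0, "y": 0, "z": 0, "twist": 0}]}}

```text
time: 18.18
tcp_pos: [0.469, -0.1958, 0.2289]
eef_rot: [0.0, 0.788, 0.616, 0.0]
ft_force: [2.1, -0.7, -0.5]
finger_gap: 0.0105
```

Request:
{"method": "step_arm", "body": {"series": [{"jaw": 0.5, "x": 0, "y": 0, "z": 0.04, "twist": 0}, {"jaw": 0.5, "x": 0, "y": 0, "z": 0, "twist": 0}]}}

```text
time: 18.35
tcp_pos: [0.4692, -0.1959, 0.2285]
eef_rot: [0.001, 0.788, 0.616, 0.0]
ft_force: [2.2, -0.6, 1.7]
finger_gap: 0.0104
```

Request:
{"method": "step_arm", "body": {"series": [{"jaw": 0.5, "x": 0, "y": 0, "z": -0.02, "twist": 0}, {"jaw": 0.5, "x": 0, "y": 0, "z": 0, "twist": 0}, {"jaw": 0.5, "x": 0, "y": 0, "z": 0, "twist": 0}], "force": 5}}

```text
time: 18.6
tcp_pos: [0.4691, -0.1959, 0.2286]
eef_rot: [0.001, 0.788, 0.616, 0.0]
ft_force: [2.5, -1.8, 1.1]
finger_gap: 0.011
```

Request:
{"method": "step_arm", "body": {"series": [{"jaw": 1.5, "x": 0, "y": 0, "z": 0, "twist": 0}, {"jaw": 2.5, "x": 0, "y": 0, "z": 0, "twist": 0}, {"jaw": 3.5, "x": 0, "y": 0, "z": 0, "twist": 0}, {"jaw": 3.5, "x": 0, "y": 0, "z": 0, "twist": 0}, {"jaw": 3.5, "x": 0, "y": 0, "z": 0, "twist": 0}]}}

```text
time: 19.02
tcp_pos: [0.468, -0.1954, 0.2283]
eef_rot: [-0.001, 0.788, 0.616, -0.0]
ft_force: [0.2, -0.6, 1.2]
finger_gap: 0.0344
```

```bash
python3 -c "
from h import *
st(0,.228)
f=grab_frame('side')[:,:,::-1]; cv2.imwrite('pics/side10raw.png',f)
c=f[130:210,230:310]
cv2.imwrite('pics/side10.png',cv2.resize(c,None,fx=7,fy=7,interpolation=cv2.INTER_CUBIC))
"
```

```text
stand-frame tcp mm: 0.2 0.1
t 19.02 tcp [ 0.468  -0.1954  0.2283] yaw -13.98 tilt z [-0.0011  0.0006] | tool shift cm [-0.01 -0.02  0.03] twist -0.003 | ft [ 0.18 -0.55  1.18] gap 0.0344 q7 0.42
```

View pics/side10.png

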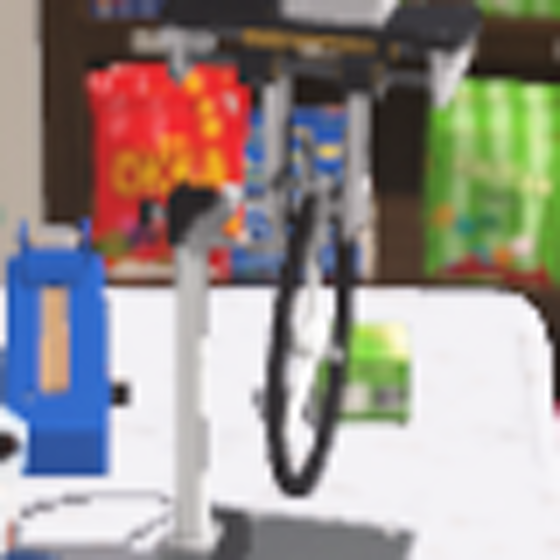

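Request:
{"method": "step_arm", "body": {"series": [{"jaw": 3.5, "x": 0, "y": 0, "z": 0, "twist": 0}, {"jaw": 3.5, "x": 0, "y": 0, "z": 0, "twist": 0}, {"jaw": 3.5, "x": 0, "y": 0, "z": 0, "twist": 0}]}}

```text
time: 19.32
tcp_pos: [0.4685, -0.1956, 0.2284]
eef_rot: [-0.0, 0.788, 0.616, -0.0]
ft_force: [1.2, -0.5, -0.5]
finger_gap: 0.0352
```

Request:
{"method": "step_arm", "body": {"series": [{"jaw": 3.5, "x": 0, "y": 0, "z": -0.3, "twist": 0}, {"jaw": 3.5, "x": 0, "y": 0, "z": -0.3, "twist": 0}, {"jaw": 3.5, "x": 0, "y": 0, "z": -0.3, "twist": 0}]}}

```text
time: 19.57
tcp_pos: [0.4686, -0.1957, 0.2378]
eef_rot: [0.0, 0.788, 0.616, 0.0]
ft_force: [-0.2, -0.1, -0.3]
finger_gap: 0.0352
```

Request:
{"method": "step_arm", "body": {"series": [{"jaw": 3.5, "x": 0, "y": 0, "z": -0.6, "twist": 0}, {"jaw": 3.5, "x": 0, "y": 0, "z": -1.0, "twist": 0}, {"jaw": 3.5, "x": 0, "y": 0, "z": -1.2, "twist": 0}, {"jaw": 3.5, "x": 0, "y": 0, "z": -1.5, "twist": 0}, {"jaw": 3.5, "x": 0, "y": 0, "z": -1.5, "twist": 0}]}}

```text
time: 19.98
tcp_pos: [0.4685, -0.1958, 0.2969]
eef_rot: [0.0, 0.788, 0.616, 0.0]
ft_force: [-0.3, -0.4, -0.3]
finger_gap: 0.0349
```

Request:
{"method": "step_arm", "body": {"series": [{"jaw": 3.5, "x": 0, "y": 0, "z": -1.5, "twist": 0}, {"jaw": 3.5, "x": 0, "y": -1, "z": -1.5, "twist": 0}, {"jaw": 3.5, "x": 0, "y": -2, "z": -1, "twist": 0}, {"jaw": 3.5, "x": 0, "y": -3, "z": 0, "twist": 0}, {"jaw": 3.5, "x": 0, "y": -3, "z": 0, "twist": 0}]}}

```text
time: 20.4
tcp_pos: [0.3808, -0.1743, 0.3366]
eef_rot: [0.001, 0.788, 0.616, 0.0]
ft_force: [-0.9, -0.9, 0.2]
finger_gap: 0.0349
```

Request:
{"method": "step_arm", "body": {"series": [{"jaw": 3.5, "x": 2, "y": -2, "z": 0, "twist": 0}, {"jaw": 3.5, "x": 3, "y": 0, "z": 0, "twist": 0}, {"jaw": 3.5, "x": 3, "y": 0, "z": 0, "twist": 0}, {"jaw": 3.5, "x": 3, "y": 0, "z": 0, "twist": 0}, {"jaw": 3.5, "x": 2, "y": 0, "z": 0, "twist": 0}]}}

```text
time: 20.82
tcp_pos: [0.3937, -0.0404, 0.3365]
eef_rot: [0.0, 0.787, 0.617, 0.001]
ft_force: [0.8, 0.4, -0.4]
finger_gap: 0.0352
```

Request:
{"method": "step_arm", "body": {"series": [{"jaw": 3.5, "x": 3, "y": 0, "z": 0, "twist": 0}, {"jaw": 3.5, "x": 3, "y": 0, "z": 0, "twist": 0}, {"jaw": 3.5, "x": 3, "y": 0, "z": 0, "twist": 0}, {"jaw": 3.5, "x": 1, "y": 0, "z": 0, "twist": 0}, {"jaw": 3.5, "x": 0, "y": 0, "z": 0, "twist": 0}]}}

```text
time: 21.23
tcp_pos: [0.4179, 0.0564, 0.3359]
eef_rot: [0.0, 0.786, 0.618, 0.0]
ft_force: [1.1, -0.3, -0.2]
finger_gap: 0.0346
```

```bash
python3 -c "
from h import *
st(0,.228)
for n in('top','side'):
    f=grab_frame(n)[:,:,::-1]; cv2.imwrite('pics/%s11raw.png'%n,f)
    c=f[170:250,270:350] if n=='top' else f[140:220,230:310]
    cv2.imwrite('pics/%s11.png'%n,cv2.resize(c,None,fx=7,fy=7,interpolation=cv2.INTER_CUBIC))
"
```

```text
stand-frame tcp mm: -108.7 232.5
t 21.23 tcp [0.4179 0.0564 0.3359] yaw -13.71 tilt z [0.0006 0.0003] | tool shift cm [-23.28  10.81  10.79] twist 0.002 | ft [ 1.09 -0.28 -0.2 ] gap 0.0346 q7 -0.34
```

View pics/side11.png

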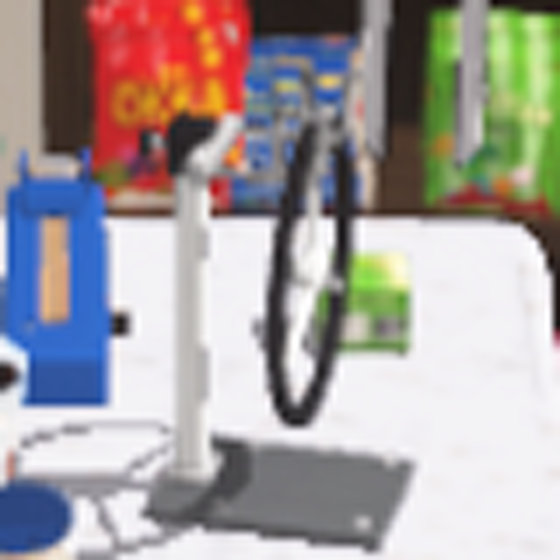

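View pics/top11.png

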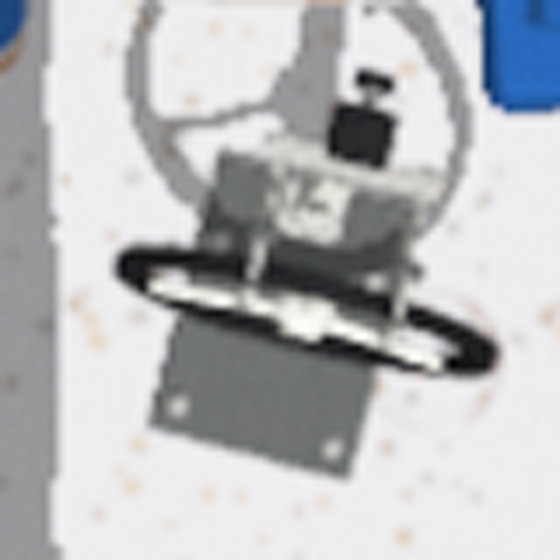

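```bash
python3 -c "
from h import *
q=lambda u,v:np.array((270+u/7-.5,170+v/7-.5))
A=onz('top',q(115,265),.158)[:2];B=onz('top',q(500,355),.158)[:2]; d=A-B; h=(A+B)/2
print(np.linalg.norm(d),np.degrees(np.arctan2(-d[0],d[1])),h@EX-.501,h@EY+.0778)
H=onz('top',q(305,318),.17)[:2]; print('hub blob',H@EX-.501,H@EY+.0778)
for lean in(0,3,-3,-6):
  l=np.radians(lean); c=.501*EX-.0778*EY
  P=[np.r_[c+.09*np.sin(t)*EY-EX*np.sin(l)*(.09-.09*np.cos(t)),.248-np.cos(l)*(.09-.09*np.cos(t))] for t in np.radians(np.arange(90,300,30))]
  print(lean,((proj('side',P)+.5-[230,140])*7).round(0).tolist())
P=[np.r_[.501*EX+(-.0778+b)*EY+EX*a,.278] for b in(-.034,.034) for a in(-.012,0,.012)]
print('keepers',((proj('top',P)+.5-[270,170])*7).round(0).tolist())
a=grab_frame('side')[140:210,260:290].astype(int); b=cv2.imread('pics/side11raw.png')[140:210,260:290,::-1].astype(int); print('diff',abs(a-b).mean())
t=grab_frame('top')[:,:,::-1]; cv2.imwrite('pics/top12.png',cv2.resize(t[190:225,285:340],None,fx=14,fy=14,interpolation=cv2.INTER_CUBIC))
z0=cv2.imread('pics/top0.png')
print(np.abs(z0.astype(int)[160:270,120:430]-t[160:270,120:430].astype(int)).max(2).shape)
cv2.imwrite('pics/topfull.png',t)
"
```

```text
0.19063415359032637 -11.736308616361809 0.0020032564962300103 -0.001273000245681763
hub blob -0.0038231184150208097 -0.0005970024609654317
0 [[276.0, 331.0], [280.0, 392.0], [293.0, 417.0], [310.0, 402.0], [328.0, 354.0], [341.0, 285.0], [347.0, 212.0]]
3 [[284.0, 332.0], [292.0, 393.0], [307.0, 418.0], [325.0, 404.0], [341.0, 355.0], [352.0, 286.0], [354.0, 213.0]]
-3 [[268.0, 330.0], [269.0, 390.0], [279.0, 415.0], [296.0, 400.0], [314.0, 352.0], [330.0, 283.0], [339.0, 211.0]]
-6 [[261.0, 329.0], [257.0, 388.0], [265.0, 412.0], [281.0, 397.0], [301.0, 349.0], [319.0, 281.0], [332.0, 210.0]]
keepers [[397.0, 326.0], [403.0, 300.0], [410.0, 275.0], [250.0, 286.0], [257.0, 261.0], [263.0, 235.0]]
diff 0.6195238095238095
(110, 310)
```

View pics/top12.png

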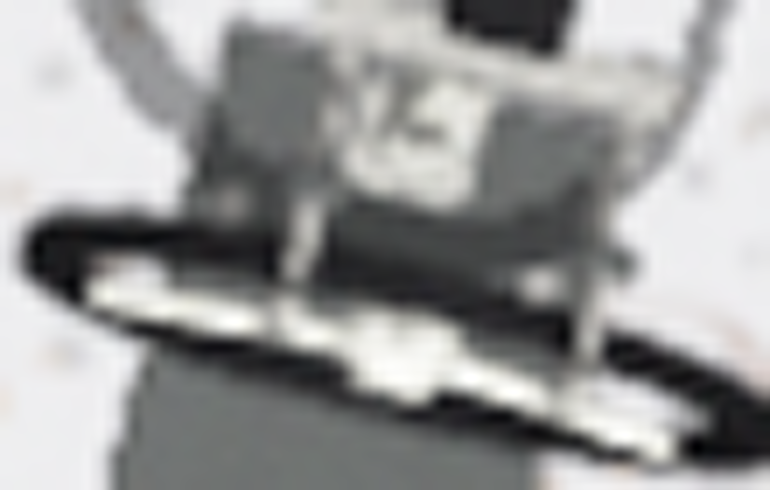

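View pics/topfull.png

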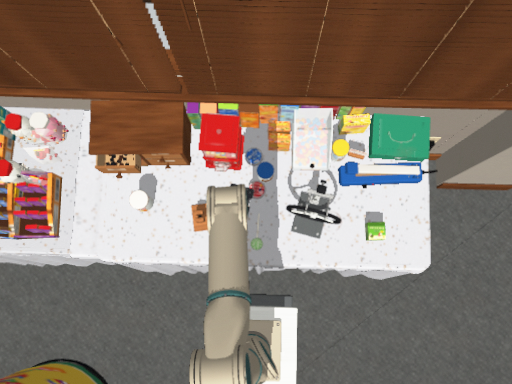

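The top view shows both keeper bars lying across the rim at their shut positions, about zoom (300,240) and (590,320). The wheel hangs upright and centred, and the sweets look unmoved. I'm handing in.

Request:
{"method": "step_arm", "body": {"series": [{"jaw": 3.5, "x": 0, "y": 0, "z": 0, "twist": 0}, {"jaw": 3.5, "x": 0, "y": 0, "z": 0, "twist": 0}, {"jaw": 3.5, "x": 0, "y": 0, "z": 0, "twist": 0}, {"jaw": 3.5, "x": 0, "y": 0, "z": 0, "twist": 0}, {"jaw": 3.5, "x": 0, "y": 0, "z": 0, "twist": 0}]}}

```text
time: 21.85
tcp_pos: [0.4174, 0.0539, 0.3355]
eef_rot: [-0.0, 0.788, 0.616, -0.0]
ft_force: [-0.2, 0.4, 0.1]
finger_gap: 0.0351
```

```bash
python3 -c "
from cell import *
print(close_job())"
```

```text
the job is handed in; nothing more can be done
None
```

The wheel now hangs at rest on the fork with both keepers shut above the rim, and the job was handed in at about 22 s. It reports no verdict, so these are my own checks.

- **Lift and entry:** I pinched the rim at the top, lifted the wheel from the rack and brought it in over the fork from the front.
- **Pressing down:** The keepers took a net push of up to about 10 N. All side force vanished when they snapped, at a tool height of about 0.231 m.
- **Tug:** I pulled up until the rim met the shut keepers. The net pull was about 8–14 N when I stopped. The wrist moments fit both keepers being loaded, but I had no direct reading for each one and the force was noisy, so the split between them is uncertain. The hub was then at about 0.180 m, just under the 0.181 m limit.
- **Release:** I lowered the wheel to the seat with a net push of about 4–5 N, opened the fingers, and moved the arm clear.
- **Last pictures:** Both keeper bars lie across the rim where a shut keeper should be. Two side pictures taken moments apart show no movement.
    - **Hub position:** It lies within about 4 mm of the seat fore and aft and about 1 mm sideways. Two estimates of fore and aft disagreed, +2 mm and −4 mm, both inside the 15 mm limit.
    - **Wheel angle:** The rim leans less than about 3°.
    - **Sweets:** By eye they are where they started; I did not measure them.

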